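# Humidify the flute well and clip the flute in

### The arm

A 7-joint arm with a two-finger parallel gripper is mounted at the origin on the work surface. World frame = base frame: x ahead of the robot, y to its left, z up, the work surface at z = 0. Lengths are in m, angles in rad, forces in N, time in s.
With the tool pointing down it reaches from about 0.425 to 0.825 m from the base axis. Payload 3.6 kg.
Tool frame: the origin (TCP) lies at the very end of the fingers, on their centre line; the grasp point (between the pads) lies ctrl.grasp_offset behind it (ctrl.grasp_offset is the distance from the TCP to the grasp point, in m); z points along the fingers, y is the line along which they close (so a half turn about z gives the same grasp; the last joint's range is limited). The gripper opens to 85 mm and grips with 20 to 120 N. Pads are 22 mm wide; open, the fingers measure 114 mm over their backs; the gripper's body (76 mm by 85 mm) begins 54 mm behind the grasp point. The pads swing forward as they close: fully open they stand 13 mm farther back than shut.
Start: joints at [1.147, 0.615, -0.013, 1.423, 0.008, 1.103, -0.04], TCP at [0.251, -0.599, 0.231] pointing down, gripper open.
Joint ranges: [-3.12, 3.12], [-0.3, 2.06], [-1.34, 1.32], [0.26, 2.42], [-1.36, 4.5], [0.01, 1.98], [-2.84, 2.84]. Speed limits (rad/s): [2.79, 2.79, 3.14, 3.14, 3.14, 3.14, 3.14].

### API

Orientations are given as a unit quaternion [w, x, y, z].
In Python, from cell import ctrl gives the robot as it stands.
- The arm moves only by the tool carry_out, never from a script. Its argument "series" is a list of rows, each a list of 7 numbers: the turn, a rotation vector about the world's x, y, z in degrees, then the shift along the world's x, y, z in m, then the finger opening in m, from 0 to 0.0854. A call has 1 to 12 rows; each row is the pose to reach, as a shift and turn from the pose commanded when the call began; what a row does not reach only later rows make up. A row lasts 1/12 s, in which the tool goes at most 41.7 mm and 7.16 degrees, less where a joint would pass 70% of its speed; a pose out of reach is approached as far as the arm can. A call with a gripper value outside its range is refused whole. The fingers move at their own pace and stop on an object; the grip force is fixed at half the most. Time passes only in rows, so rows that repeat a pose let the fingers close. It gives the time, the measured TCP pose, the force, the opening and the grip force at its end, in the units of the state.
- ctrl.read_state(): the state, without advancing time (a new reading comes with each control period).
- ctrl.camera(name): name is "side" or "top"; returns a dict with "image" (480x640x3 uint8, red, green, blue), "mtx" (3x3 intrinsics, pixels), "world_to_cam" (4x4, takes a point from world to camera coordinates). Camera axes: x right, y down, z forward; pixel columns grow to the right and rows downward; lengths in m; the calibration is good to about 2 mm. A picture is of the moment at which its call begins. There is no depth.
- ctrl.job_done(): hands the job in; it is judged then, once.
The state is a dict: "time": time; "joints": joint angles; "dq": joint speeds; "tau": joint torques, N m; "tcp_pos": TCP position; "tcp_rot": TCP orientation; "force": force on the tool from outside, world axes, zero at the start; "torque": the same for the moment, N m; "width": finger opening in m; "finger_force": force on a finger pad.
Only numpy, scipy, OpenCV 4.12 (cv2) and the standard library are available. Lean on these libraries where they do the work, as an engineer would, in place of code of your own. Each camera call takes 0.05 s, during which the arm holds its last target. There are 200 camera calls.

### The job

Humidify the flute well and put the flute away: take the shaker by its handle and shake all its terracotta nuggets out over the floor of the well, spread so that each of the six fields marked by the brass lines gets at least one and none lies on another or outside the well, then stand the shaker back on its cork mat. Only then lay the black flute across the well, centred over the two white fork clips, and push it down past both orange jaws until it is fully seated and the jaws have sprung shut over it. Pick up any nugget that strays, and leave the horn cap, sanding block, scraper card and lacquer jar where they are.

Things in the scene. Friction and masses are not known exactly. Their poses are not given: they have to be found in the camera images.
- well: Fixed open well (shallow recess) of dark persimmon wood, 240 mm (x) by 224 mm (y), walls 7 mm thick (27 mm at the y ends), rim at z = 28 mm; origin under its centre on the bench, z up. Inner floor at z = 6 mm; inner space x +-113, y +-85 mm. Brass lines inlaid along x = 0, y = -28 and y = +28 mm mark six fields on its floor. White fork clips stand on the middle of both y end walls.
- flap (a point): Middle of the top of the wooden flap, folded out flat on the well's -y side, level with its rim (z = 28 mm in the well's frame); it spans x +-130, y -114 to -384 mm in the well's frame. Two battens along x, 6 mm wide and 10 mm high, at y = -141 and -287 mm keep the flute between them. Flute, horn cap and sanding block lie on it.
- seat_left (a point): Where the seated flute's axis crosses the +y white fork clip: x 0, y 98, z 52 mm in the well's frame (-y fork: same at y = -98). Each fork (17 mm thick in y, x -31 to +43, on the end wall) has a slot open upward, 34 mm wide, bottom at z = 36. Its +x prong flares outward up to z = 71; on the -x side the orange jaw, top z = 74 mm, leans over the slot.
- jaw_left (a joint): Sprung orange jaw of the +y fork, hinged along y; 0 = closed (its 10 mm round nose overhangs the slot, 17 mm above the seated flute's axis); grows in rad as it is pushed outward (-x). A flute pushed down opens it about 0.07 rad and it then springs back to 0 over the flute. Both jaws together push it back with about 5 to 12 N, mostly sideways (+x); keep the flute level.
- jaw_right (a joint): The same jaw of the -y fork; 0 = closed, grows as it is pushed outward.
- shaker: Loose blue shaker box, 158 mm (x) by 74 mm (y), 45 mm high, about 180 g, with a fixed clear roof; origin at the centre of its underside, z up. Chamber 152 x 66 x 38 mm, smooth floor 4 mm thick. The whole -x end is open (the mouth). Level, the nuggets stay in; tilted mouth down by 10 to 25 degrees, with shakes, they slide out, often several at once.
- shaker_mouth (a point): Centre of the shaker's open mouth (x = -79 mm, z = 22 mm in the shaker's frame).
- shaker_grip (a point): Point in the wooden handle bar on the shaker's roof, 66 mm above its underside; the bar is 90 mm long in x, 16 mm thick in y and stands from z = 45 to 81 mm. Pinch it across y.
- mat: Fixed cork mat, 210 mm (its x) by 120 mm (its y), 4 mm thick, on which the shaker starts; origin at the centre of its underside.
- flute: Loose black lacquered flute section, a cylinder 230 mm long, 32 mm in diameter, 130 to 200 g, with a silver joint band near its +x end; origin at its middle on the axis, x along its length. It starts on the flap, roughly along the well's x. Either end may point either way in the clips.
- horncap: Bystander on the flap: lacquered horn cap, 42 mm across, 36 mm high; origin under its centre.
- sandblock: Bystander on the flap: pine sanding block, 75 x 42 x 30 mm; origin under its centre.
- scraper: Bystander on the bench: steel scraper card, 100 x 60 x 4 mm; origin under its centre.
- lacquerjar: Bystander on the bench: lacquer jar, 64 mm across, 75 mm high; origin under its centre.
- nugget0: A chunky terracotta humidity nugget: a cuboctahedron 20 mm across its square faces (28 mm corner to corner), 14 g; origin at its centre, which lies 10 to 12 mm above what it rests on. Starts inside the shaker. Not every nugget is present in each run (7 to 10 are).
- nugget1: A chunky terracotta humidity nugget: a cuboctahedron 20 mm across its square faces (28 mm corner to corner), 14 g; origin at its centre, which lies 10 to 12 mm above what it rests on. Starts inside the shaker. Not every nugget is present in each run (7 to 10 are).
- nugget2: A chunky terracotta humidity nugget: a cuboctahedron 20 mm across its square faces (28 mm corner to corner), 14 g; origin at its centre, which lies 10 to 12 mm above what it rests on. Starts inside the shaker. Not every nugget is present in each run (7 to 10 are).
- nugget3: A chunky terracotta humidity nugget: a cuboctahedron 20 mm across its square faces (28 mm corner to corner), 14 g; origin at its centre, which lies 10 to 12 mm above what it rests on. Starts inside the shaker. Not every nugget is present in each run (7 to 10 are).
- nugget4: A chunky terracotta humidity nugget: a cuboctahedron 20 mm across its square faces (28 mm corner to corner), 14 g; origin at its centre, which lies 10 to 12 mm above what it rests on. Starts inside the shaker. Not every nugget is present in each run (7 to 10 are).
- nugget5: A chunky terracotta humidity nugget: a cuboctahedron 20 mm across its square faces (28 mm corner to corner), 14 g; origin at its centre, which lies 10 to 12 mm above what it rests on. Starts inside the shaker. Not every nugget is present in each run (7 to 10 are).
- nugget6: A chunky terracotta humidity nugget: a cuboctahedron 20 mm across its square faces (28 mm corner to corner), 14 g; origin at its centre, which lies 10 to 12 mm above what it rests on. Starts inside the shaker. Not every nugget is present in each run (7 to 10 are).
- nugget7: A chunky terracotta humidity nugget: a cuboctahedron 20 mm across its square faces (28 mm corner to corner), 14 g; origin at its centre, which lies 10 to 12 mm above what it rests on. Starts inside the shaker. Not every nugget is present in each run (7 to 10 are).
- nugget8: A chunky terracotta humidity nugget: a cuboctahedron 20 mm across its square faces (28 mm corner to corner), 14 g; origin at its centre, which lies 10 to 12 mm above what it rests on. Starts inside the shaker. Not every nugget is present in each run (7 to 10 are).
- nugget9: A chunky terracotta humidity nugget: a cuboctahedron 20 mm across its square faces (28 mm corner to corner), 14 g; origin at its centre, which lies 10 to 12 mm above what it rests on. Starts inside the shaker. Not every nugget is present in each run (7 to 10 are).

How it is judged:
By the outcome, as a careful person would: the job done as asked, in the order asked, and still so for the second after the job is handed in, with the robot touching nothing.
Of nugget0, nugget1, nugget2, nugget3, nugget4, nugget5, nugget6, nugget7, nugget8, nugget9 only 7 to 10 are there at a start; the rules pass over those that are not, and their reading is None.
At some moment in a run one of flute, shaker may be knocked a few centimetres aside while the robot is not near it.
It also fails if it takes over 210 s, if anything falls off the work surface, if the arm or the gripper's body presses on something with over 40 N, if the wrist force passes 120 N, or if a joint passes its speed limit or range.

## Working session

There is one attempt and no reset: what is moved stays moved. The work goes in short steps, Python scripts to look and compute and a tool call to move; the robot and the scene stay as the last step left them, time stands still between calls to the robot, and variables do not carry over. Pictures are saved under pics/ and viewed, at most 14 in all, crops included, and the job is handed in when it is done.

Besides the shell and the picture viewer there is one more tool, called after ">>>" by a JSON object that holds its "method" and its "body". carry_out: Moves the arm, as the interface text tells. Its arguments: {"type":"object","properties":{"series":{"type":"array","items":{"type":"array","items":{"type":"number"}}}},"required":["series"]}

```bash
mkdir -p pics; ls
cat > h.py <<'E'
import numpy as np, cv2
from scipy.spatial.transform import Rotation as R
from cell import ctrl
def cam(n,save=None):
    c=ctrl.camera(n)
    if save: cv2.imwrite('pics/'+save,c['image'][:,:,::-1])
    return c
def ray(c,uv,z):
    M=np.array(c['world_to_cam']); K=np.array(c['mtx'])
    d=M[:3,:3].T@np.linalg.solve(K,[uv[0],uv[1],1.]); o=-M[:3,:3].T@M[:3,3]
    return o+d*(z-o[2])/d[2]
def proj(c,p):
    M=np.array(c['world_to_cam']); q=np.array(c['mtx'])@(M[:3,:3]@np.array(p)+M[:3,3]); return q[:2]/q[2]
E
python3 - <<'E'
from h import *
s=ctrl.read_state(); print(s, ctrl.grasp_offset)
for n in('top','side'):
    c=cam(n,n+'0.png'); print(np.round(c['mtx'],1).tolist(),np.round(c['world_to_cam'],3).tolist())
E
```

```text
pics
{'time': 0.0, 'joints': array([ 1.14745304,  0.61595166, -0.01264756,  1.42491869,  0.0081252 ,
        1.10335624, -0.04041001]), 'dq': array([ 1.02857784e-03,  4.99559896e-05,  1.99453493e-05, -5.73165208e-04,
        6.85963715e-04, -1.62898635e-03, -7.28493054e-04]), 'tau': array([-3.17631511e-04, -4.69229829e+01,  2.59283194e-01, -1.71035618e+01,
        9.90247732e-03,  9.56799224e-03, -1.44526076e-06]), 'tcp_pos': array([ 0.25095455, -0.59877605,  0.23011042]), 'tcp_rot': array([-1.26208131e-03,  9.80368892e-01,  1.97167868e-01, -2.75064225e-04]), 'force': array([-0.43504221,  1.22576002,  0.66863005]), 'torque': array([-0.01971663, -0.00930996,  0.02139885]), 'finger_force': 0.0, 'width': 0.08519312393629529} 0.0187
[[456.1, 0.0, 316.7], [0.0, 456.1, 244.1], [0.0, 0.0, 1.0]] [[-0.013, -1.0, 0.007, 0.04], [-0.978, 0.012, -0.209, 0.503], [0.209, -0.009, -0.978, 0.808], [0.0, 0.0, 0.0, 1.0]]
[[600.7, 0.0, 317.9], [0.0, 600.7, 232.8], [0.0, 0.0, 1.0]] [[-0.779, -0.627, 0.021, 0.405], [-0.445, 0.529, -0.722, 0.241], [0.441, -0.572, -0.691, 1.107], [0.0, 0.0, 0.0, 1.0]]
```

View pics/top0.png

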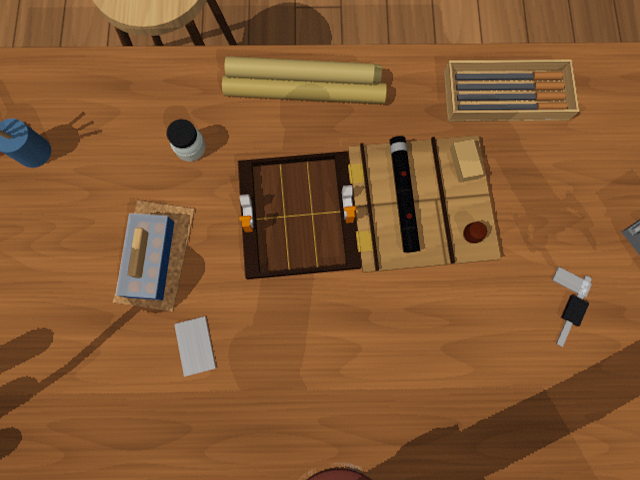

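View pics/side0.png

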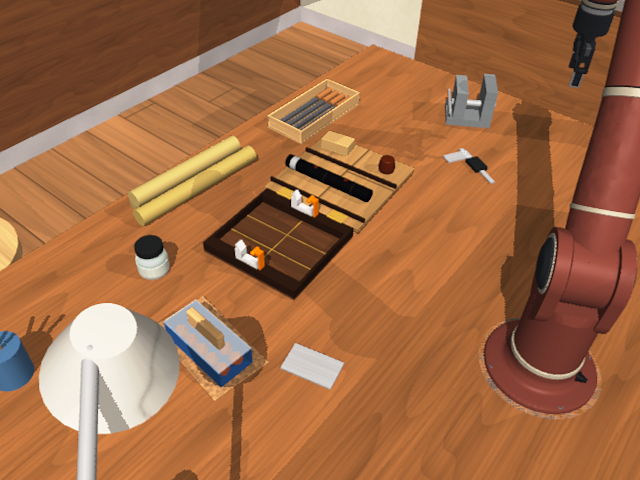

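```bash
python3 - <<'E'
import cv2,numpy as np
t=cv2.imread('pics/top0.png');s=cv2.imread('pics/side0.png')
a=cv2.resize(t[190:320,100:230],(400,400),interpolation=2);b=cv2.resize(s[290:400,155:275],(400,367),interpolation=2)
c=cv2.resize(t[140:290,230:370],(400,429)); 
im=np.zeros((600,800,3),np.uint8);im[:400,:400]=a;im[:367,400:]=b
im[400:,:330]=cv2.resize(t[145:285,225:375],(330,200)) ; cv2.imwrite('pics/z0.png',im)
E
python3 - <<'E'
from h import *
c=cam('top')
I=cv2.cvtColor(c['image'],cv2.COLOR_RGB2HSV)
def blobs(lo,hi,name,mn=20,box=(0,0,640,480)):
    m=cv2.inRange(I,lo,hi); k=np.zeros_like(m);k[box[1]:box[3],box[0]:box[2]]=255;m&=k
    n,l,st,ce=cv2.connectedComponentsWithStats(m)
    for i in range(1,n):
        if st[i,4]>=mn:
            r=cv2.minAreaRect(np.argwhere(l==i)[:,::-1].astype(np.float32)); print(name,st[i,4],np.round(cv2.boxPoints(r),1).tolist())
blobs((0,0,0),(179,255,60),'dark',300)
blobs((95,60,30),(125,255,255),'blue',200,(90,180,230,320))
blobs((5,200,200),(20,255,255),'orange',10,(230,150,380,280))
blobs((0,0,190),(179,40,255),'white',10,(230,150,380,280))
for uv in [(239,160),(347,153),(361,270),(246,277)]: print(uv,ray(c,uv,.028).round(3))
E
```

```text
dark 386 [[206.1999969482422, 0.4000000059604645], [213.39999389648438, -3.200000047683716], [237.0, 44.0], [229.8000030517578, 47.599998474121094]]
dark 665 [[161.5, 132.5], [181.0, 113.0], [201.5, 133.5], [182.0, 153.0]]
dark 405 [[15.0, 135.3000030517578], [26.399999618530273, 122.4000015258789], [56.5, 149.3000030517578], [45.099998474121094, 162.10000610351562]]
dark 477 [[430.29998779296875, 137.3000030517578], [434.5, 136.60000610351562], [454.3999938964844, 261.79998779296875], [450.29998779296875, 262.3999938964844]]
dark 377 [[359.20001220703125, 144.1999969482422], [362.79998779296875, 143.8000030517578], [378.6000061035156, 269.70001220703125], [374.8999938964844, 270.1000061035156]]
dark 1611 [[390.3999938964844, 151.1999969482422], [406.8999938964844, 149.10000610351562], [419.8999938964844, 250.39999389648438], [403.29998779296875, 252.5]]
dark 4563 [[235.0, 160.89999389648438], [351.0, 150.39999389648438], [361.70001220703125, 268.20001220703125], [245.6999969482422, 278.79998779296875]]
dark 520 [[156.0, 298.3999938964844], [167.8000030517578, 217.0], [174.5, 217.899
[... 351 characters left out ...]
, 312.6000061035156]]
orange 59 [[345.0, 207.0], [354.0, 207.0], [354.0, 215.0], [345.0, 215.0]]
orange 56 [[240.0, 217.0], [249.0, 217.0], [249.0, 225.0], [240.0, 225.0]]
white 23 [[346.0, 188.0], [351.0, 188.0], [351.0, 193.0], [346.0, 193.0]]
white 30 [[240.6999969482422, 198.10000610351562], [247.60000610351562, 196.89999389648438], [248.60000610351562, 202.39999389648438], [241.60000610351562, 203.60000610351562]]
white 40 [[345.0, 198.0], [351.0, 198.0], [351.0, 205.0], [345.0, 205.0]]
white 39 [[245.0, 207.0], [250.0, 207.0], [250.0, 214.0], [245.0, 214.0]]
(239, 160) [0.685 0.188 0.028]
(347, 153) [ 0.697 -0.031  0.028]
(361, 270) [ 0.457 -0.051  0.028]
(246, 277) [0.446 0.169 0.028]
```

View pics/z0.png

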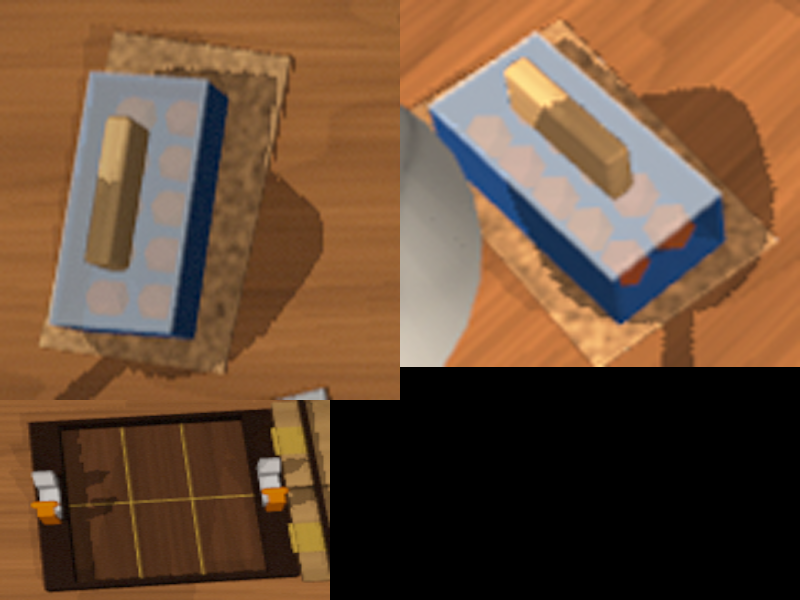

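```bash
cat > m.py <<'E'
from h import *
def wellfit(c):
    I=cv2.cvtColor(c['image'],cv2.COLOR_RGB2HSV); m=cv2.inRange(I,(18,110,110),(35,255,255)); k=np.zeros_like(m);k[158:270,252:345]=255;m&=k
    pts=np.argwhere(m)[:,::-1]; return np.array([ray(c,p,.006)[:2] for p in pts])
def show(n,p,c): print(n,np.round(p,4).tolist())
def yaw(): 
    r=R.from_quat(np.roll(ctrl.read_state()['tcp_rot'],-1)).as_matrix(); return np.degrees(np.arctan2(r[1,0],r[0,0]))
E
python3 - <<'E'
from m import *
c=cam('top'); P=wellfit(c); print(len(P))
from scipy.optimize import minimize
# lines in well frame: x=0, y=+-28: each brass point must lie on one of them
def f(v):
    q=(P-v[:2])@np.array([[np.cos(v[2]),-np.sin(v[2])],[np.sin(v[2]),np.cos(v[2])]])
    d=np.minimum(abs(q[:,0]),abs(abs(q[:,1])-.028)); return np.minimum(d,.006).sum()
r=minimize(f,[.571,.069,.07],method='Nelder-Mead',options=dict(xatol=1e-5,fatol=1e-6)); print('well',r.x.round(4),f(r.x)/len(P))
rc=[ray(c,(100+u/3.077,190+v/3.077),.049)[:2] for u,v in [(90,72),(208,80),(172,333),(50,325)]]
print('roof',np.round(rc,4).tolist(),np.mean(rc,0),[np.linalg.norm(rc[i]-rc[(i+1)%4]).round(3) for i in range(4)])
a=(rc[0]+rc[1]-rc[2]-rc[3]);print('yaw',np.degrees(np.arctan2(a[1],a[0])))
ht=[ray(c,(100+u/3.077,190+v/3.077),.085)[:2] for u,v in [(107,115),(135,116),(148,122),(128,270),(86,264)]];print('handle',np.round(ht,4).tolist())
print('tool yaw',yaw(),'flute',[ray(c,p,.044).round(3) for p in [(398,137),(412,251)]])
mt=[ray(c,(100+u/3.077,190+v/3.077),.004)[:2] for u,v in [(112,30),(290,58),(222,374),(40,346)]];print('mat',np.round(mt,4).tolist(),np.mean(mt,0))
E
```

```text
379
well [0.5743 0.0704 0.0826] 0.0007280417602989188
roof [[0.5689, 0.3925], [0.5629, 0.3188], [0.4058, 0.3317], [0.4115, 0.405]] [0.48729915 0.36197618] [np.float64(0.074), np.float64(0.158), np.float64(0.074), np.float64(0.158)]
yaw -4.620517480163319
handle [[0.5319, 0.3656], [0.5311, 0.349], [0.5273, 0.341], [0.4391, 0.347], [0.4429, 0.3715]]
tool yaw 22.735861781644672 flute [array([ 0.724, -0.133,  0.044]), array([ 0.49 , -0.148,  0.044])]
mat [[0.6106, 0.3987], [0.59, 0.2805], [0.3841, 0.3142], [0.4031, 0.4296]] [0.49697367 0.35573914]
```

>>> {"method": "carry_out", "body": {"series": [[0, 0, -5, 0.02, 0.03, 0.02, 0.0854], [0, 0, -10, 0.05, 0.06, 0.02, 0.0854], [0, 0, -15, 0.08, 0.09, 0.02, 0.0854], [0, 0, -20, 0.11, 0.12, 0.02, 0.0854], [0, 0, -24, 0.14, 0.15, 0.02, 0.0854], [0, 0, -27.3, 0.17, 0.18, 0.02, 0.0854], [0, 0, -27.3, 0.2, 0.21, 0.02, 0.0854], [0, 0, -27.3, 0.23, 0.24, 0.02, 0.0854], [0, 0, -27.3, 0.25, 0.275, 0.02, 0.0854], [0, 0, -27.3, 0.27, 0.31, 0.02, 0.0854], [0, 0, -27.3, 0.28, 0.345, 0.02, 0.0854], [0, 0, -27.3, 0.29, 0.38, 0.02, 0.0854]]}}

```text
time: 1.2
tcp_pos: [0.5423, -0.2165, 0.2509]
tcp_rot: [-0.0, 0.999, -0.039, -0.0]
force: [-0.4, 0.8, 0.7]
width: 0.0854
finger_force: 0.0
```

>>> {"method": "carry_out", "body": {"series": [[0, 0, 0, 0.0, 0.04, 0, 0.0854], [0, 0, 0, 0.0, 0.08, 0, 0.0854], [0, 0, 0, 0.0, 0.12, 0, 0.0854], [0, 0, 0, 0.0, 0.16, 0, 0.0854], [0, 0, 0, 0.0, 0.2, 0, 0.0854], [0, 0, 0, -0.01, 0.24, 0, 0.0854], [0, 0, 0, -0.02, 0.28, 0, 0.0854], [0, 0, 0, -0.03, 0.32, 0, 0.0854], [0, 0, 0, -0.035, 0.36, 0, 0.0854], [0, 0, 0, -0.04, 0.4, -0.02, 0.0854], [0, 0, 0, -0.045, 0.44, -0.04, 0.0854], [0, 0, 0, -0.05, 0.48, -0.06, 0.0854]]}}

```text
time: 2.2
tcp_pos: [0.492, 0.2535, 0.1955]
tcp_rot: [-0.0, 0.999, -0.04, 0.001]
force: [0.8, -0.1, 0.2]
width: 0.0857
finger_force: 0.0
```

Run:
```python
from m import *
s=ctrl.read_state(); print(s['time'],s['tcp_pos'].round(4),yaw(),s['tcp_rot'].round(4),s['force'].round(2),s['joints'].round(2)); c=cam('side','side1.png')
print(np.array([.4873,.362,.056])-s['tcp_pos'])
```

```text
2.2 [0.492  0.2535 0.1955] -4.562115924936461 [-3.000e-04  9.992e-01 -3.980e-02  6.000e-04] [ 0.75 -0.14  0.15] [-0.51  0.5  -0.01  1.76  0.    0.88 -2.17]
[-0.00466746  0.10851256 -0.13948699]
```

Run:
```python
import cv2,numpy as np
a=cv2.imread('pics/side0.png');b=cv2.imread('pics/side1.png')
d=cv2.absdiff(a,b).max(2)[290:400,155:275]; print((d>40).sum())
cv2.imwrite('pics/d.png',d); print(np.argwhere(d>40)[:,::-1].mean(0)+[155,290])
```

```text
0
[nan nan]<stdin>:4: RuntimeWarning: Mean of empty slice.
  ret = um.true_divide(
```

>>> {"method": "carry_out", "body": {"series": [[0, 0, 0, -0.002, 0.035, 0, 0.0854], [0, 0, 0, -0.0035, 0.07, 0, 0.0854], [0, 0, 0, -0.0035, 0.1, 0, 0.0854], [0, 0, 0, -0.0035, 0.101, 0, 0.0854], [0, 0, 0, -0.0035, 0.101, 0, 0.0854]]}}

```text
time: 2.67
tcp_pos: [0.4876, 0.3551, 0.1953]
tcp_rot: [-0.0, 0.999, -0.037, -0.001]
force: [0.2, -0.2, 0.3]
width: 0.0855
finger_force: 0.0
```

Run:
```python
import cv2,numpy as np
from m import *
b=cam('side','side2.png')['image'][:,:,::-1];t=cam('top','top2.png')['image'][:,:,::-1]
im=np.zeros((400,800,3),np.uint8);im[:,:400]=cv2.resize(t[190:320,100:230],(400,400));im[:,400:]=cv2.resize(b[240:400,135:295],(400,400));cv2.imwrite('pics/z2.png',im)
s=ctrl.read_state(); print(s['tcp_pos'].round(4))
```

```text
[0.4891 0.3511 0.1954]
```

View pics/z2.png

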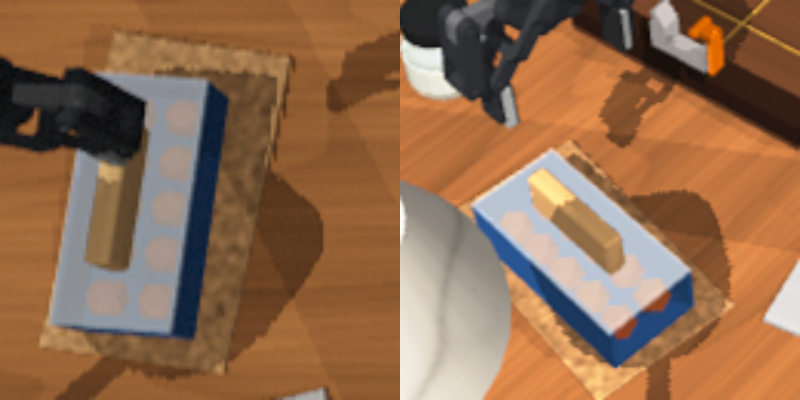

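>>> {"method": "carry_out", "body": {"series": [[0, 0, 0, -0.001, 0.006, -0.02, 0.0854], [0, 0, 0, -0.002, 0.011, -0.045, 0.0854], [0, 0, 0, -0.002, 0.011, -0.07, 0.0854], [0, 0, 0, -0.002, 0.011, -0.095, 0.0854], [0, 0, 0, -0.002, 0.011, -0.115, 0.0854], [0, 0, 0, -0.002, 0.011, -0.13, 0.0854], [0, 0, 0, -0.002, 0.011, -0.138, 0.0854], [0, 0, 0, -0.002, 0.011, -0.138, 0.0854], [0, 0, 0, -0.002, 0.011, -0.138, 0.0854]]}}

```text
time: 3.52
tcp_pos: [0.4876, 0.3626, 0.0581]
tcp_rot: [0.0, 0.999, -0.041, 0.0]
force: [-0.3, 0.0, 0.7]
width: 0.0853
finger_force: 0.0
```

Run:
```python
from m import *
s=ctrl.read_state(); print(s['tcp_pos'].round(4),yaw(),s['force'].round(2))
```

```text
[0.4876 0.3626 0.0581] -4.661520649868648 [-0.26  0.01  0.72]
```

>>> {"method": "carry_out", "body": {"series": [[0, 0, 0, 0, 0, 0, 0.0], [0, 0, 0, 0, 0, 0, 0.0], [0, 0, 0, 0, 0, 0, 0.0], [0, 0, 0, 0, 0, 0, 0.0], [0, 0, 0, 0, 0, 0, 0.0], [0, 0, 0, 0, 0, 0, 0.0], [0, 0, 0, 0, 0, 0.004, 0.0], [0, 0, 0, 0, 0, 0.012, 0.0], [0, 1, 0, 0, 0, 0.025, 0.0], [0, 3, 0, 0, 0, 0.04, 0.0], [0, 5, 0, 0, 0, 0.055, 0.0], [0, 6, 0, 0, 0, 0.07, 0.0]]}}

```text
time: 4.52
tcp_pos: [0.4874, 0.363, 0.1285]
tcp_rot: [0.002, 0.998, -0.04, -0.053]
force: [0.2, -0.2, -2.6]
width: 0.0149
finger_force: 58.7
```

>>> {"method": "carry_out", "body": {"series": [[0, 0, 0, 0, 0, 0.015, 0.0], [0, 0, 0, 0, 0, 0.025, 0.0], [0, 0, 0, 0, 0, 0.03, 0.0], [0, 0, 0, 0, 0, 0.03, 0.0]]}}

```text
time: 4.85
tcp_pos: [0.487, 0.3641, 0.1589]
tcp_rot: [0.001, 0.998, -0.04, -0.051]
force: [-0.1, -0.2, -3.0]
width: 0.0154
finger_force: 58.7
```

Run:
```python
from m import *
s=ctrl.read_state(); print(s['time'],s['tcp_pos'].round(4),R.from_quat(np.roll(s['tcp_rot'],-1)).as_matrix().round(3).tolist(),s['force'].round(2),s['torque'].round(2),s['width'])
b=cam('side')['image'][:,:,::-1];t=cam('top')['image'][:,:,::-1]
im=np.zeros((400,800,3),np.uint8);im[:,:400]=cv2.resize(t[180:340,60:220],(400,400));im[:,400:]=cv2.resize(b[200:400,115:315],(400,400));cv2.imwrite('pics/z3.png',im)
```

```text
4.85 [0.487  0.3641 0.1589] [[0.992, -0.079, -0.103], [-0.079, -0.997, 0.001], [-0.103, 0.007, -0.995]] [-0.07 -0.17 -2.96] [ 0.06 -0.2  -0.05] 0.01540737101071298
```

View pics/z3.png

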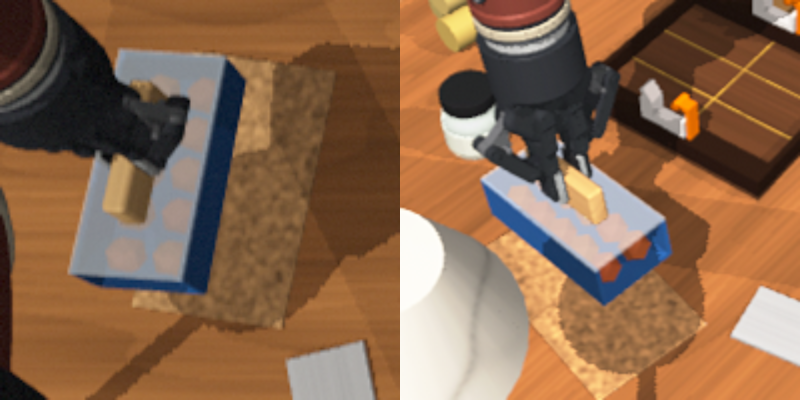

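>>> {"method": "carry_out", "body": {"series": [[0, 0, 1, 0.004, -0.007, 0.003, 0.0], [0, 0, 2, 0.012, -0.02, 0.006, 0.0], [0, 0, 3, 0.024, -0.038, 0.01, 0.0], [0, 0, 4, 0.038, -0.06, 0.01, 0.0], [0, 0, 5, 0.053, -0.083, 0.01, 0.0], [0, 0, 6, 0.068, -0.106, 0.01, 0.0], [0, 0, 7, 0.083, -0.129, 0.01, 0.0], [0, 0, 8, 0.098, -0.152, 0.01, 0.0], [0, 0, 9, 0.113, -0.175, 0.01, 0.0], [0, 0, 9.3, 0.128, -0.198, 0.01, 0.0], [0, 0, 9.3, 0.143, -0.221, 0.01, 0.0], [0, 0, 9.3, 0.158, -0.244, 0.01, 0.0]]}}

```text
time: 5.95
tcp_pos: [0.6445, 0.1185, 0.1662]
tcp_rot: [0.006, 0.998, 0.041, -0.053]
force: [0.6, 0.1, -3.4]
width: 0.0151
finger_force: 58.7
```

>>> {"method": "carry_out", "body": {"series": [[0, 0, 0, 0.014, -0.022, 0, 0.0], [0, 0, 0, 0.027, -0.043, 0, 0.0], [0, 0, 0, 0.039, -0.062, -0.005, 0.0], [0, 0, 0, 0.049, -0.077, -0.01, 0.0], [0, 0, 0, 0.056, -0.088, -0.015, 0.0], [0, 0, 0, 0.06, -0.094, -0.02, 0.0], [0, 0, 0, 0.061, -0.096, -0.02, 0.0], [0, 0, 0, 0.061, -0.096, -0.02, 0.0], [0, 0, 0, 0.061, -0.096, -0.02, 0.0]]}}

```text
time: 6.7
tcp_pos: [0.7054, 0.0258, 0.1477]
tcp_rot: [0.005, 0.998, 0.042, -0.052]
force: [0.0, 0.5, -2.9]
width: 0.0148
finger_force: 58.7
```

```bash
cat >> m.py <<'E'
W=np.array([.5743,.0704]);Wa=.0826;WR=np.array([[np.cos(Wa),-np.sin(Wa)],[np.sin(Wa),np.cos(Wa)]])
def w2(p): return W+WR@np.array(p)
def toW(p): return WR.T@(np.array(p)[:2]-W)
def st():
    s=ctrl.read_state(); r=R.from_quat(np.roll(s['tcp_rot'],-1)).as_matrix()
    print('t',round(s['time'],2),'tcp',s['tcp_pos'].round(4),'well',toW(s['tcp_pos']).round(4),'yaw',yaw().round(2),'toolz',r[:,2].round(3),'F',s['force'].round(2),'w',round(s['width'],4),'q7',s['joints'][6].round(2)); return s
def nuggets(c,z=.016,box=(235,145,372,285)):
    I=cv2.cvtColor(c['image'],cv2.COLOR_RGB2HSV); m=cv2.inRange(I,(0,120,90),(14,255,255))
    k=np.zeros_like(m);k[box[1]:box[3],box[0]:box[2]]=255;m&=k
    m=cv2.morphologyEx(m,cv2.MORPH_OPEN,np.ones((3,3),np.uint8))
    n,l,sx,ce=cv2.connectedComponentsWithStats(m)
    for i in range(1,n):
        if sx[i,4]>=12: p=ray(c,ce[i],z); print('nug',ce[i].round(1),'area',sx[i,4],'world',p[:2].round(4),'well',toW(p).round(3))
def pics(name,tb,sb):
    t=cam('top');s=cam('side')
    im=np.zeros((400,800,3),np.uint8)
    im[:,:400]=cv2.resize(t['image'][tb[1]:tb[3],tb[0]:tb[2],::-1],(400,400));im[:,400:]=cv2.resize(s['image'][sb[1]:sb[3],sb[0]:sb[2],::-1],(400,400));cv2.imwrite('pics/'+name,im)
    return t,s
E
python3 - <<'E'
from m import *
st(); print(w2([.127,-.056]))
E
```

```text
t 6.7 tcp [0.7054 0.0258 0.1477] well [ 0.1269 -0.0553] yaw 4.84 toolz [-0.104 -0.015 -0.994] F [ 0.01  0.53 -2.93] w 0.0148 q7 -1.6
[0.70548734 0.0250692 ]
```

>>> {"method": "carry_out", "body": {"series": [[0.3, -4, 0, 0, 0, -0.005, 0.0], [0.6, -8, 0, 0, 0, -0.01, 0.0], [1.0, -12, 0, 0, 0, -0.015, 0.0], [1.3, -15, 0, 0, 0, -0.02, 0.0], [1.4, -17, 0, 0, 0, -0.023, 0.0], [1.4, -17, 0, 0, 0, -0.023, 0.0], [1.4, -17, 0, 0, 0, -0.023, 0.0]]}}

```text
time: 7.28
tcp_pos: [0.7051, 0.0254, 0.1254]
tcp_rot: [-0.0, 0.995, 0.041, 0.096]
force: [0.7, -0.3, -3.3]
width: 0.0151
finger_force: 58.7
```

Run:
```python
from m import *
st(); t,s=pics('z4.png',(225,60,385,290),(160,120,400,320)); nuggets(t)
```

```text
t 7.28 tcp [0.7051 0.0254 0.1254] well [ 0.1266 -0.0557] yaw 4.82 toolz [ 0.191  0.009 -0.982] F [ 0.65 -0.33 -3.34] w 0.0151 q7 -1.62
nug [265.1 151.5] area 859 world [0.7077 0.1369] well [0.138 0.055]
nug [338.2 155.9] area 1149 world [ 0.6965 -0.0133] well [ 0.115 -0.093]
nug [323.5 225.8] area 4929 world [0.5486 0.0193] well [-0.03  -0.049]
nug [246.9 248.6] area 1133 world [0.5041 0.1706] well [-0.062  0.106]
nug [271.9 188.3] area 836 world [0.6279 0.1223] well [0.058 0.047]
nug [365.1 170.1] area 136 world [ 0.6648 -0.0675] well [ 0.079 -0.145]
nug [362.8 231.1] area 1687 world [ 0.5367 -0.0584] well [-0.048 -0.125]
nug [276.2 245.2] area 880 world [0.5103 0.1131] well [-0.06   0.048]
```

View pics/z4.png

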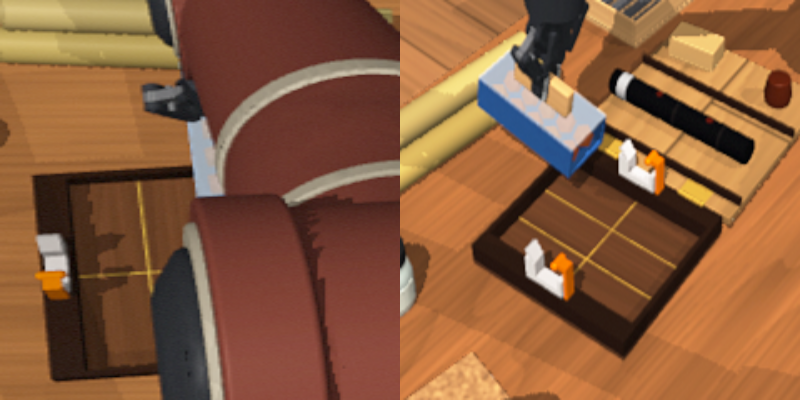

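>>> {"method": "carry_out", "body": {"series": [[0.2, -3, 0, 0, 0, 0, 0.0], [0.3, -4, 0, 0.006, 0, 0, 0.0], [0.3, -4, 0, -0.004, 0, 0, 0.0], [0.3, -4, 0, 0.006, 0, 0, 0.0], [0.3, -4, 0, 0, 0, 0, 0.0], [0.3, -4, 0, 0, 0, 0, 0.0]]}}

```text
time: 7.88
tcp_pos: [0.7057, 0.0239, 0.1248]
tcp_rot: [-0.001, 0.991, 0.04, 0.131]
force: [-0.6, 0.4, -2.6]
width: 0.015
finger_force: 58.8
```

```bash
cat >> m.py <<'E'
BG=cv2.imread('pics/side0.png')[:,:,::-1].astype(int)
def sidenug(z=.016,c=None):
    c=c or cam('side'); I=c['image'].astype(int)
    poly=np.array([proj(c,[*w2(p),.012]) for p in [(.113,.085),(.113,-.085),(-.113,-.085),(-.113,.085)]]).astype(np.int32)
    m=np.zeros(I.shape[:2],np.uint8);cv2.fillPoly(m,[poly],255)
    red=((I[:,:,0]-BG[:,:,0]>25)&(I[:,:,0]>1.7*I[:,:,1])).astype(np.uint8)*255; red&=m
    red=cv2.morphologyEx(red,cv2.MORPH_OPEN,np.ones((2,2),np.uint8))
    n,l,sx,ce=cv2.connectedComponentsWithStats(red)
    for i in range(1,n):
        if sx[i,4]>=10: print('S',ce[i].round(0),'area',sx[i,4],'rgb',I[l==i].mean(0).round(),'well',toW(ray(c,ce[i],z)).round(3))
    return c
E
python3 - <<'E'
from m import *
st(); c=sidenug(); cv2.imwrite('pics/z5.png',cv2.resize(c['image'][120:320,160:400,::-1],(720,600)))
E
```

```text
t 7.88 tcp [0.7057 0.0239 0.1248] well [ 0.1271 -0.0572] yaw 4.72 toolz [ 0.259  0.013 -0.966] F [-0.64  0.35 -2.6 ] w 0.015 q7 -1.63
S [273. 215.] area 199 rgb [181.  86.  45.] well [ 0.055 -0.052]
```

View pics/z5.png

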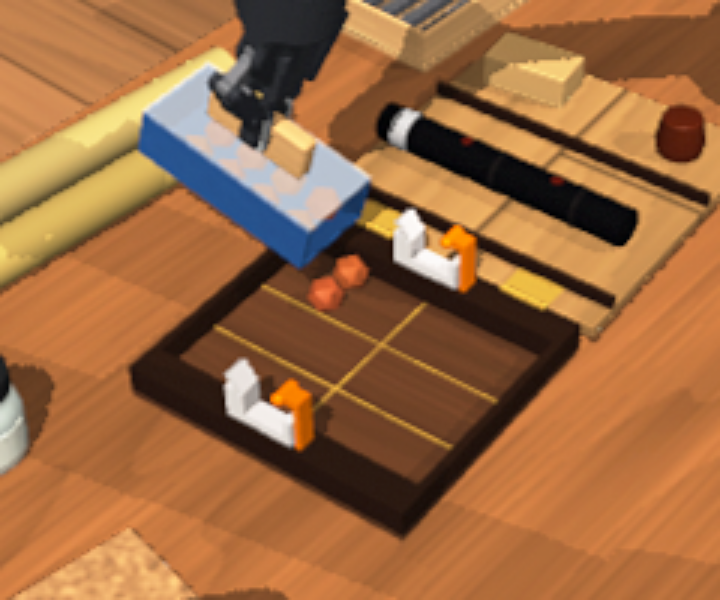

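>>> {"method": "carry_out", "body": {"series": [[-0.5, 6, 0, 0, 0, 0, 0.0], [-1, 12, 0, 0, 0.002, 0, 0.0], [-1.1, 13, 0, 0, 0.01, 0, 0.0], [-1.1, 13, 0, -0.002, 0.024, 0, 0.0], [-1.1, 13, 0, -0.003, 0.04, 0, 0.0], [-1.1, 13, 0, -0.005, 0.052, 0, 0.0], [-1.1, 13, 0, -0.005, 0.057, 0, 0.0], [-1.1, 13, 0, -0.005, 0.057, 0, 0.0], [-0.6, 7, 0, -0.005, 0.057, 0, 0.0], [-0.2, 2, 0, -0.005, 0.057, 0, 0.0], [0, 0, 0, -0.005, 0.057, 0, 0.0], [0, 0, 0, -0.005, 0.057, 0, 0.0]]}}

```text
time: 8.93
tcp_pos: [0.6979, 0.0791, 0.1244]
tcp_rot: [-0.0, 0.991, 0.04, 0.13]
force: [-0.5, 0.1, -2.8]
width: 0.015
finger_force: 58.9
```

Run:
```python
from m import *
st(); c=sidenug();
```

```text
t 8.93 tcp [0.6979 0.0791 0.1244] well [ 0.1239 -0.0015] yaw 4.7 toolz [ 0.257  0.01  -0.966] F [-0.49  0.15 -2.76] w 0.015 q7 -1.73
S [260. 207.] area 38 rgb [122.  62.  48.] well [ 0.097 -0.058]
S [273. 215.] area 191 rgb [182.  86.  44.] well [ 0.053 -0.052]
S [252. 214.] area 18 rgb [128.  69.  42.] well [ 0.097 -0.029]
```

Nothing new out yet (the extra patches are box shading); shake once.

>>> {"method": "carry_out", "body": {"series": [[0, 0, 0, 0.006, 0, 0, 0.0], [0, 0, 0, -0.004, 0, 0, 0.0], [0, 0, 0, 0.006, 0, 0, 0.0], [0, 0, 0, 0, 0, 0, 0.0], [0, 0, 0, 0, 0, 0, 0.0]]}}

```text
time: 9.4
tcp_pos: [0.7011, 0.0803, 0.1248]
tcp_rot: [-0.001, 0.991, 0.04, 0.131]
force: [-0.5, 0.5, -2.9]
width: 0.0149
finger_force: 58.9
```

Run:
```python
from m import *
st(); c=sidenug(); cv2.imwrite('pics/z6.png',cv2.resize(c['image'][120:320,160:400,::-1],(720,600)))
```

```text
t 9.4 tcp [0.7011 0.0803 0.1248] well [ 0.1272 -0.0006] yaw 4.69 toolz [ 0.26   0.012 -0.966] F [-0.51  0.49 -2.91] w 0.0149 q7 -1.73
S [273. 220.] area 301 rgb [187.  89.  45.] well [ 0.045 -0.039]
S [262. 237.] area 10 rgb [144.  75.  37.] well [0.03  0.018]
```

View pics/z6.png

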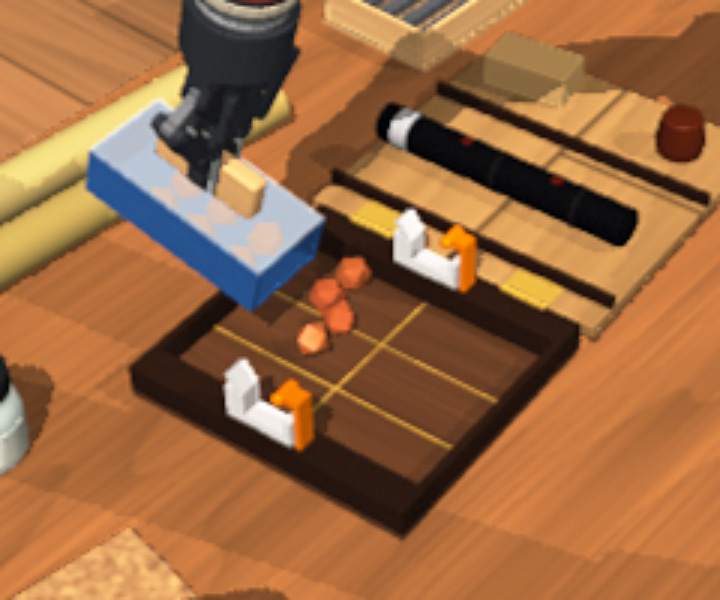

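>>> {"method": "carry_out", "body": {"series": [[-0.5, 6, 0, 0, 0, 0, 0.0], [-1, 12, 0, 0, 0.002, 0, 0.0], [-1.1, 13, 0, 0, 0.01, 0, 0.0], [-1.1, 13, 0, -0.002, 0.024, 0, 0.0], [-1.1, 13, 0, -0.003, 0.04, 0, 0.0], [-1.1, 13, 0, -0.004, 0.052, 0, 0.0], [-1.1, 13, 0, -0.004, 0.056, 0, 0.0], [-1.1, 13, 0, -0.004, 0.056, 0, 0.0], [-0.6, 7, 0, -0.004, 0.056, 0, 0.0], [-0.2, 2, 0, -0.004, 0.056, 0, 0.0], [0, 0, 0, -0.004, 0.056, 0, 0.0], [0, 0, 0, -0.004, 0.056, 0, 0.0]]}}

```text
time: 10.45
tcp_pos: [0.694, 0.1354, 0.1245]
tcp_rot: [-0.0, 0.991, 0.04, 0.13]
force: [-0.5, 0.4, -3.3]
width: 0.0151
finger_force: 58.9
```

>>> {"method": "carry_out", "body": {"series": [[0, 0, 0, 0.005, 0, 0, 0.0], [0, 0, 0, -0.003, 0, 0, 0.0], [0, 0, 0, 0, 0, 0, 0.0], [0, 0, 0, 0, 0, 0, 0.0]]}}

```text
time: 10.78
tcp_pos: [0.6977, 0.1364, 0.1248]
tcp_rot: [-0.001, 0.99, 0.04, 0.132]
force: [0.4, 0.2, -3.1]
width: 0.0151
finger_force: 58.9
```

```bash
sed -i 's/>1.7\*I/>1.5*I/' m.py
python3 - <<'E'
from m import *
st(); c=sidenug(); cv2.imwrite('pics/z7.png',cv2.resize(c['image'][120:320,160:400,::-1],(720,600)))
E
```

```text
t 10.78 tcp [0.6977 0.1364 0.1248] well [0.1284 0.0556] yaw 4.69 toolz [ 0.261  0.012 -0.965] F [ 0.37  0.19 -3.12] w 0.0151 q7 -1.82
S [275. 220.] area 301 rgb [186.  87.  45.] well [ 0.042 -0.042]
S [240. 221.] area 45 rgb [121.  66.  43.] well [0.103 0.005]
S [232. 228.] area 29 rgb [138.  69.  42.] well [0.102 0.035]
S [266. 232.] area 104 rgb [196. 104.  51.] well [0.035 0.   ]
```

>>> {"method": "carry_out", "body": {"series": [[0, 0, 0, 0.006, 0, 0, 0.0], [0, 0, 0, -0.004, 0, 0, 0.0], [0, 0, 0, 0.006, 0, 0, 0.0], [0, 0, 0, 0, 0, 0, 0.0], [0, 0, 0, 0, 0, 0, 0.0]]}}

```text
time: 11.25
tcp_pos: [0.6965, 0.1365, 0.1246]
tcp_rot: [-0.001, 0.991, 0.04, 0.131]
force: [-0.6, 0.1, -2.7]
width: 0.0149
finger_force: 59.0
```

Run:
```python
from m import *
st(); c=sidenug(); cv2.imwrite('pics/z7.png',cv2.resize(c['image'][120:320,160:400,::-1],(720,600)))
```

```text
t 11.25 tcp [0.6965 0.1365 0.1246] well [0.1272 0.0558] yaw 4.7 toolz [ 0.259  0.012 -0.966] F [-0.59  0.1  -2.74] w 0.0149 q7 -1.82
S [275. 220.] area 301 rgb [186.  87.  45.] well [ 0.042 -0.042]
S [266. 232.] area 104 rgb [196. 104.  51.] well [0.035 0.   ]
S [250. 243.] area 119 rgb [172.  89.  42.] well [0.041 0.048]
```

>>> {"method": "carry_out", "body": {"series": [[-0.5, 6, 0, 0, 0, 0, 0.0], [-1, 12, 0, 0, -0.002, 0, 0.0], [-1.5, 18, 0, 0.001, -0.007, 0, 0.0], [-1.6, 20, 0, 0.001, -0.012, 0, 0.0], [-1.6, 20, 0, -0.003, -0.012, 0, 0.0], [-1.6, 20, 0, -0.012, -0.013, 0, 0.0], [-1.6, 20, 0, -0.026, -0.014, 0, 0.0], [-1.6, 20, 0, -0.042, -0.015, 0, 0.0], [-1.6, 20, 0, -0.058, -0.017, 0, 0.0], [-1.6, 20, 0, -0.074, -0.018, 0, 0.0], [-1.6, 20, 0, -0.087, -0.019, 0, 0.0], [-1.6, 20, 0, -0.095, -0.02, 0, 0.0]]}}

```text
time: 12.3
tcp_pos: [0.5992, 0.1173, 0.1253]
tcp_rot: [0.006, 0.998, 0.042, -0.043]
force: [-0.4, 0.4, -1.6]
width: 0.0148
finger_force: 59.0
```

>>> {"method": "carry_out", "body": {"series": [[0, 0, 0, -0.003, 0, 0, 0.0], [0, 0, 0, -0.004, 0, 0, 0.0], [0.5, -6, 0, -0.004, 0, 0, 0.0], [1, -12, 0, -0.004, 0, 0, 0.0], [1.4, -17, 0, -0.004, 0, 0, 0.0], [1.6, -20, 0, -0.004, 0, 0, 0.0], [1.6, -20, 0, -0.004, 0, 0, 0.0]]}}

```text
time: 12.88
tcp_pos: [0.5947, 0.1169, 0.1243]
tcp_rot: [-0.001, 0.991, 0.041, 0.13]
force: [-0.4, 0.5, -3.9]
width: 0.0151
finger_force: 59.0
```

Run:
```python
from m import *
st(); c=sidenug(); cv2.imwrite('pics/z7.png',cv2.resize(c['image'][120:320,160:400,::-1],(720,600)))
```

```text
t 12.88 tcp [0.5947 0.1169 0.1243] well [0.0241 0.0446] yaw 4.81 toolz [ 0.257  0.012 -0.966] F [-0.39  0.48 -3.95] w 0.0151 q7 -1.86
S [280. 210.] area 29 rgb [129.  63.  34.] well [ 0.053 -0.077]
S [248. 243.] area 38 rgb [169.  86.  45.] well [0.043 0.051]
```

View pics/z7.png

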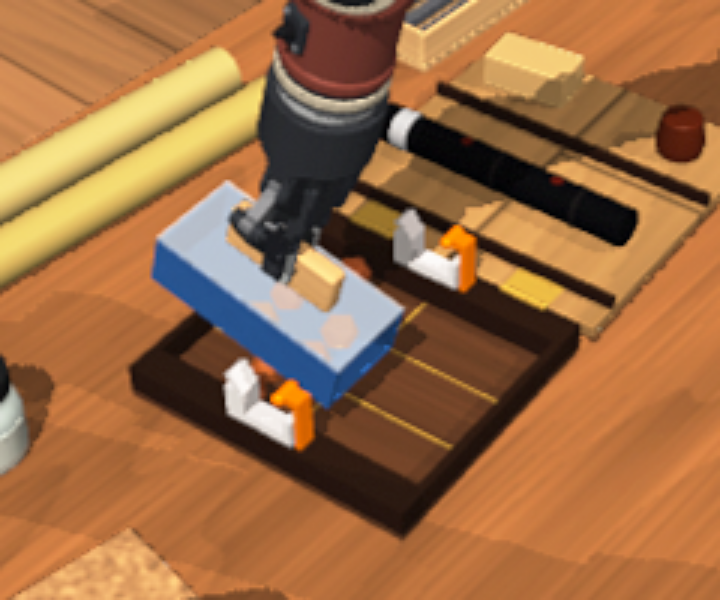

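>>> {"method": "carry_out", "body": {"series": [[0, 0, 0, 0.006, 0, 0, 0.0], [0, 0, 0, -0.004, 0, 0, 0.0], [0, 0, 0, 0.004, 0, 0, 0.0], [0, 0, 0, 0, 0, 0, 0.0]]}}

```text
time: 13.27
tcp_pos: [0.6019, 0.1167, 0.1255]
tcp_rot: [-0.001, 0.99, 0.04, 0.134]
force: [0.9, 0.4, -1.5]
width: 0.0153
finger_force: 59.0
```

Run:
```python
from m import *
st(); c=sidenug();
```

```text
t 13.27 tcp [0.6019 0.1167 0.1255] well [0.0313 0.0439] yaw 4.65 toolz [ 0.265  0.013 -0.964] F [ 0.88  0.45 -1.47] w 0.0153 q7 -1.86
S [280. 210.] area 32 rgb [130.  66.  37.] well [ 0.052 -0.076]
S [280. 236.] area 15 rgb [106.  58.  48.] well [ 0.001 -0.006]
S [248. 244.] area 37 rgb [169.  86.  43.] well [0.042 0.051]
```

>>> {"method": "carry_out", "body": {"series": [[0, 0, 0, 0.006, 0, 0, 0.0], [0, 0, 0, -0.005, 0, 0, 0.0], [0, 0, 0, 0.006, 0, 0, 0.0], [0, 0, 0, -0.003, 0, 0, 0.0], [0, 0, 0, -0.003, 0, 0, 0.0]]}}

```text
time: 13.73
tcp_pos: [0.5941, 0.1165, 0.1245]
tcp_rot: [-0.001, 0.991, 0.04, 0.131]
force: [-1.6, 0.3, -2.0]
width: 0.0151
finger_force: 59.0
```

Run:
```python
from m import *
st(); c=sidenug();
```

```text
t 13.73 tcp [0.5941 0.1165 0.1245] well [0.0235 0.0444] yaw 4.71 toolz [ 0.259  0.012 -0.966] F [-1.6   0.27 -2.02] w 0.0151 q7 -1.86
S [280. 210.] area 29 rgb [131.  66.  37.] well [ 0.053 -0.077]
S [248. 243.] area 39 rgb [171.  87.  44.] well [0.043 0.051]
S [292. 268.] area 202 rgb [194.  94.  48.] well [-0.076  0.055]
```

>>> {"method": "carry_out", "body": {"series": [[-0.5, 6, 0, 0, 0, 0, 0.0], [-1, 12, 0, 0, -0.003, 0, 0.0], [-1.2, 15, 0, 0.001, -0.01, 0, 0.0], [-1.2, 15, 0, 0.002, -0.022, 0, 0.0], [-1.2, 15, 0, 0.003, -0.036, 0, 0.0], [-1.2, 15, 0, 0.004, -0.052, 0, 0.0], [-1.2, 15, 0, 0.006, -0.068, 0, 0.0], [-1.2, 15, 0, 0.007, -0.08, 0, 0.0], [-1.2, 15, 0, 0.009, -0.087, 0, 0.0], [-1.2, 15, 0, 0.01, -0.088, 0, 0.0], [-0.7, 9, 0, 0.01, -0.088, 0, 0.0], [-0.2, 3, 0, 0.01, -0.088, 0, 0.0]]}}

```text
time: 14.78
tcp_pos: [0.6066, 0.0299, 0.1253]
tcp_rot: [-0.001, 0.993, 0.041, 0.109]
force: [-0.2, 0.1, -2.7]
width: 0.015
finger_force: 59.0
```

>>> {"method": "carry_out", "body": {"series": [[0.2, -3, 0, 0, 0, 0, 0.0], [0.2, -3, 0, 0.006, 0, 0, 0.0], [0.2, -3, 0, -0.005, 0, 0, 0.0], [0.2, -3, 0, 0.006, 0, 0, 0.0], [0.2, -3, 0, 0.0, 0, 0, 0.0], [0.2, -3, 0, 0.0, 0, 0, 0.0]]}}

```text
time: 15.28
tcp_pos: [0.6049, 0.0295, 0.1249]
tcp_rot: [-0.001, 0.991, 0.041, 0.131]
force: [-1.2, 0.4, -2.7]
width: 0.015
finger_force: 59.1
```

Run:
```python
from m import *
st(); c=sidenug();cv2.imwrite('pics/z8.png',cv2.resize(c['image'][120:320,160:400,::-1],(720,600)))
```

```text
t 15.28 tcp [0.6049 0.0295 0.1249] well [ 0.0271 -0.0433] yaw 4.77 toolz [ 0.26   0.013 -0.966] F [-1.25  0.42 -2.67] w 0.015 q7 -1.69
S [268. 219.] area 78 rgb [175.  79.  41.] well [ 0.054 -0.035]
S [277. 228.] area 89 rgb [175.  80.  42.] well [ 0.021 -0.023]
S [266. 231.] area 98 rgb [184.  96.  47.] well [ 0.036 -0.   ]
S [311. 240.] area 195 rgb [190.  94.  47.] well [-0.061 -0.036]
S [250. 243.] area 112 rgb [170.  87.  41.] well [0.041 0.047]
S [294. 269.] area 206 rgb [190.  91.  46.] well [-0.082  0.055]
```

View pics/z8.png

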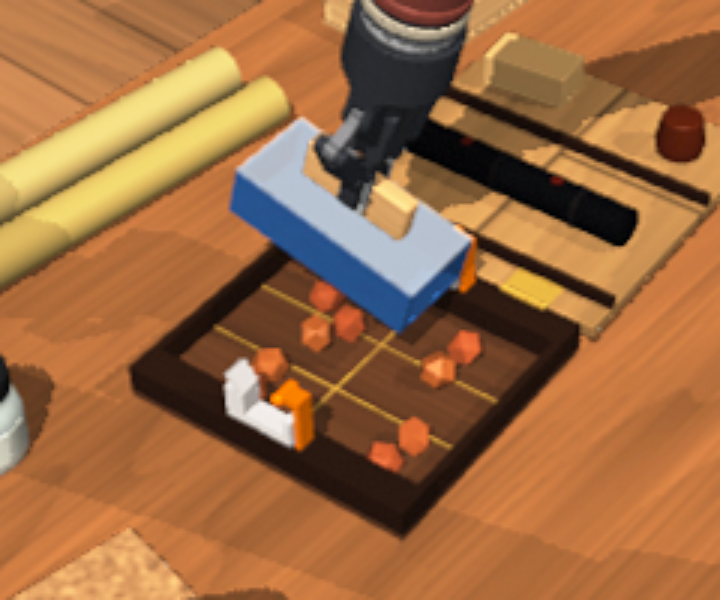

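>>> {"method": "carry_out", "body": {"series": [[-0.5, 6, 0, 0, 0, 0.01, 0.0], [-1, 12, 0, 0, 0, 0.03, 0.0], [-1.2, 15, 0, 0, 0.005, 0.04, 0.0], [-1.2, 15, 0, 0, 0.02, 0.045, 0.0], [-1.2, 15, 0, -0.01, 0.05, 0.045, 0.0], [-1.2, 15, 0, -0.02, 0.08, 0.045, 0.0], [-1.2, 15, 0, -0.03, 0.11, 0.045, 0.0], [-1.2, 15, 0, -0.04, 0.14, 0.045, 0.0], [-1.2, 15, 0, -0.05, 0.17, 0.045, 0.0], [-1.2, 15, 0, -0.06, 0.2, 0.045, 0.0], [-1.2, 15, 0, -0.07, 0.22, 0.045, 0.0], [-1.2, 15, 0, -0.07, 0.22, 0.045, 0.0]]}}

```text
time: 16.33
tcp_pos: [0.5293, 0.2582, 0.1692]
tcp_rot: [0.001, 0.999, 0.047, -0.001]
force: [-1.4, 0.6, -1.8]
width: 0.0154
finger_force: 59.0
```

>>> {"method": "carry_out", "body": {"series": [[0, 0, -3, -0.01, 0.03, 0, 0.0], [0, 0, -6, -0.02, 0.06, 0, 0.0], [0, 0, -9, -0.03, 0.085, -0.01, 0.0], [0, 0, -12, -0.037, 0.1, -0.02, 0.0], [0, 0, -12.8, -0.041, 0.108, -0.04, 0.0], [0, 0, -12.8, -0.041, 0.1085, -0.06, 0.0], [0, 0, -12.8, -0.041, 0.1085, -0.07, 0.0], [0, 0, -12.8, -0.041, 0.1085, -0.07, 0.0], [0, 0, -12.8, -0.041, 0.1085, -0.07, 0.0]]}}

```text
time: 17.08
tcp_pos: [0.4935, 0.3566, 0.0994]
tcp_rot: [0.005, 0.997, -0.071, -0.0]
force: [0.3, 0.6, -1.9]
width: 0.0148
finger_force: 59.1
```

Run:
```python
from m import *
s=st(); print(R.from_quat(np.roll(s['tcp_rot'],-1)).as_matrix().round(3).tolist())
```

```text
t 17.08 tcp [0.4935 0.3566 0.0994] well [-0.0569  0.2919] yaw -8.11 toolz [-0.001 -0.009 -1.   ] F [ 0.3   0.58 -1.89] w 0.0148 q7 -2.4
[[0.99, -0.141, -0.001], [-0.141, -0.99, -0.009], [0.0, 0.009, -1.0]]
```

>>> {"method": "carry_out", "body": {"series": [[-0.5, 0, 0, 0, 0.001, -0.012, 0.0], [-0.5, 0, 0, 0, 0.001, -0.024, 0.0], [-0.5, 0, 0, 0, 0.001, -0.034, 0.0], [-0.5, 0, 0, 0, 0.001, -0.039, 0.0], [-0.5, 0, 0, 0, 0.001, -0.041, 0.0], [-0.5, 0, 0, 0, 0.001, -0.041, 0.0], [-0.5, 0, 0, 0, 0.001, -0.041, 0.0]]}}

```text
time: 17.67
tcp_pos: [0.4937, 0.3579, 0.0588]
tcp_rot: [0.009, 0.997, -0.071, 0.0]
force: [-0.9, -0.9, 0.9]
width: 0.0154
finger_force: 59.4
```

>>> {"method": "carry_out", "body": {"series": [[0, 0, 0, 0, 0, 0, 0.05], [0, 0, 0, 0, 0, 0, 0.05], [0, 0, 0, 0, 0, 0, 0.05], [0, 0, 0, 0, 0, 0, 0.05], [0, 0, 0, 0, 0, 0.03, 0.05], [0, 0, 0, 0, 0, 0.07, 0.05], [0, 0, 0, 0, 0, 0.11, 0.05], [0, 0, 0, 0, 0, 0.15, 0.05], [0, 0, 0, 0, 0, 0.19, 0.05]]}}

```text
time: 18.42
tcp_pos: [0.4937, 0.358, 0.2508]
tcp_rot: [0.008, 0.997, -0.071, 0.001]
force: [0.6, 0.4, 0.4]
width: 0.05
finger_force: 0.0
```

Run:
```python
from m import *
st(); t=cam('top','top9.png'); nuggets(t,box=(250,155,350,275)); c=cam('side','side9.png'); sidenug(c=c)
im=np.zeros((600,800,3),np.uint8)
im[:,:400]=cv2.resize(t['image'][145:285,240:360,::-1],(400,600),interpolation=2);im[:300,400:]=cv2.resize(t['image'][190:320,100:230,::-1],(400,300));im[300:,400:]=cv2.resize(c['image'][170:310,195:365,::-1],(400,300));cv2.imwrite('pics/z9.png',im)
```

```text
t 18.42 tcp [0.4937 0.358  0.2508] well [-0.0566  0.2933] yaw -8.09 toolz [-0.    -0.017 -1.   ] F [0.56 0.38 0.38] w 0.05 q7 -2.4
nug [261.1 156.3] area 89 world [0.6971 0.145 ] well [0.129 0.064]
nug [289.9 165.7] area 38 world [0.676 0.086] well [0.103 0.007]
nug [268.3 172.3] area 185 world [0.6621 0.13  ] well [0.092 0.052]
nug [314.7 184. ] area 88 world [0.6361 0.0358] well [ 0.059 -0.04 ]
nug [330.1 182.8] area 82 world [0.6383 0.0045] well [ 0.058 -0.071]
nug [273.8 193.1] area 90 world [0.6177 0.1184] well [0.047 0.044]
nug [297.1 193.8] area 91 world [0.6158 0.0714] well [ 0.041 -0.002]
nug [260.1 195.9] area 99 world [0.6121 0.1461] well [0.044 0.072]
nug [327.7 201.3] area 156 world [0.5992 0.0101] well [ 0.02  -0.062]
nug [305.4 204.5] area 203 world [0.593  0.0549] well [ 0.017 -0.017]
nug [318.4 206.7] area 89 world [0.5881 0.029 ] well [ 0.01  -0.042]
nug [321.  226.9] area 208 world [0.5464 0.0244] well [-0.032 -0.044]
nug [332.7 227.4] area 258 world [0.545  0.0012] well [-0.035 -0.067]
nug [305.9 240.4] area 1203 world [0.5191 0.0546] well [-0.056 -0.011]
nug [275.1 233.6] area 364 world [0.5336 0.1154] well [-0.037  0.048]
nug [272.3 254.9] area 255 world [0.4909 0.1206] well [-0.079  0.057]
nug [304.  263.5] area 18 world [0.473  0.0586] well [-0.102 -0.003]
nug [336.6 272.5] area 112 world [ 0.4546 -0.0047] well [-0.125 -0.065]
S [279. 211.] area 69 rgb [136.  66.  35.] well [ 0.052 -0.071]
S [274. 224.] area 168 rgb [168.  78.  42.] well [ 0.035 -0.03 ]
S [266. 231.] area 80 rgb [139.  72.  35.] well [ 0.035 -0.001]
S [322. 241.] area 201 rgb [199. 101.  51.] well [-0.082 -0.048]
S [250. 244.] area 65 rgb [129.  67.  34.] well [0.038 0.051]
S [294. 269.] area 216 rgb [199.  98.  50.] well [-0.082  0.054]
```

View pics/z9.png

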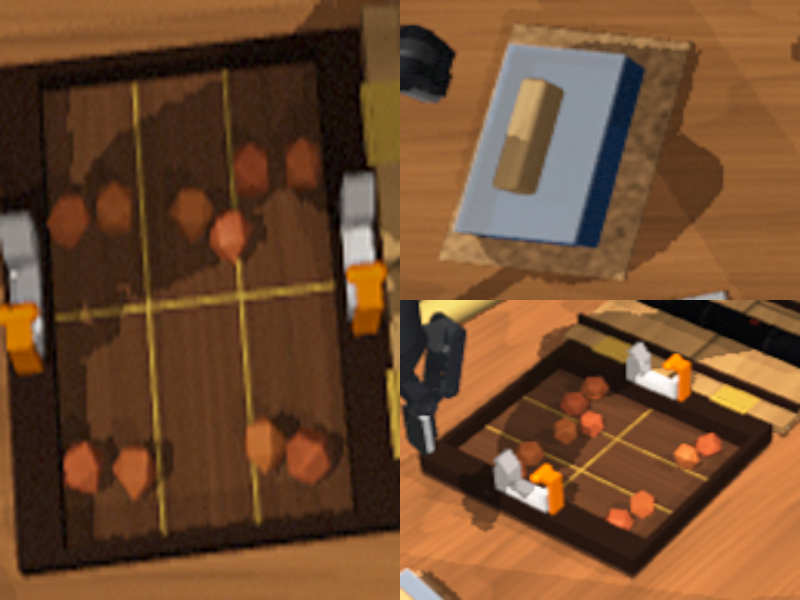

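```bash
cat >> m.py <<'E'
def tri(c1,u1,c2,u2):
    A=[]
    for c,u in((c1,u1),(c2,u2)):
        P=np.array(c['mtx'])@np.array(c['world_to_cam'])[:3]; A+= [u[0]*P[2]-P[0],u[1]*P[2]-P[1]]
    A=np.array(A); return np.linalg.lstsq(A[:,:3],-A[:,3],rcond=None)[0]
E
python3 - <<'E'
from m import *
t=cam('top');s=cam('side')
I=t['image'].astype(int)
m=((I[:,:,0]>95)&(I[:,:,0]>1.55*I[:,:,1])&(I[:,:,0]>2*I[:,:,2])).astype(np.uint8)
def cen(I,b,bg=None):
    x0,y0,x1,y1=b;J=I[y0:y1,x0:x1];m=(J[:,:,0]>105)&(J[:,:,0]-J[:,:,1]>48)
    p=np.argwhere(m)[:,::-1];return p.mean(0)+[x0,y0],len(p)
a=cen(I,(312,240,326,257));b=cen(I,(326,242,342,261));print(a,b)
print('ray',ray(t,a[0],.017)[:2],toW(ray(t,a[0],.017)),'nb',toW(ray(t,b[0],.017)))
p=tri(t,a[0],s,(316.5,242.8));print('tri',p,toW(p)); print('target',w2([-.058,0]))
E
```

```text
(array([318.2952381 , 248.19047619]), 105) (array([331.36521739, 251.71304348]), 115)
ray [0.5030058  0.03032451] [-0.07435759 -0.03405665] nb [-0.08379699 -0.05889932]
tri [0.50173361 0.02966245 0.01682821] [-0.07568008 -0.03461149]
target [0.51649775 0.06561465]
```

>>> {"method": "carry_out", "body": {"series": [[0, 0, 7, 0.001, -0.02, 0, 0.038], [0, 0, 14, 0.002, -0.05, 0, 0.038], [0, 0, 21, 0.003, -0.08, 0, 0.038], [0, 0, 28, 0.004, -0.11, 0, 0.038], [0, 0, 35, 0.005, -0.14, 0, 0.038], [0, 0, 42, 0.006, -0.17, 0, 0.038], [0, 0, 49, 0.007, -0.2, 0, 0.038], [0, 0, 56, 0.008, -0.23, 0, 0.038], [0, 0, 63, 0.009, -0.26, -0.02, 0.038], [0, 0, 70, 0.01, -0.29, -0.05, 0.038], [0, 0, 77, 0.011, -0.315, -0.08, 0.038], [0, 0, 84, 0.011, -0.327, -0.11, 0.038]]}}

```text
time: 19.62
tcp_pos: [0.5034, 0.0263, 0.1361]
tcp_rot: [0.006, 0.788, 0.615, 0.004]
force: [1.0, -0.2, -0.4]
width: 0.0381
finger_force: 0.0
```

>>> {"method": "carry_out", "body": {"series": [[0, 0, 2, 0, -0.001, -0.03, 0.038], [0, 0, 2, 0, -0.001, -0.06, 0.038], [0, 0, 2, 0, -0.001, -0.08, 0.038], [0, 0, 2, 0, -0.001, -0.08, 0.038], [0, 0, 2, 0, -0.001, -0.08, 0.038]]}}

```text
time: 20.03
tcp_pos: [0.503, 0.0302, 0.057]
tcp_rot: [0.004, 0.777, 0.629, 0.004]
force: [-0.4, 0.3, 0.9]
width: 0.0385
finger_force: 0.0
```

Run:
```python
from m import *
s=st(); print(np.array([.5045,.0297,.0105])-s['tcp_pos'])
```

```text
t 20.03 tcp [0.503  0.0302 0.057 ] well [-0.0744 -0.0342] yaw 77.94 toolz [ 0.012 -0.002 -1.   ] F [-0.38  0.33  0.88] w 0.0385 q7 -0.66
[ 0.00148487 -0.000454   -0.04653068]
```

>>> {"method": "carry_out", "body": {"series": [[0, 0.6, 0, 0.001, 0, -0.012, 0.038], [0, 0.6, 0, 0.0015, 0, -0.024, 0.038], [0, 0.6, 0, 0.0015, 0, -0.034, 0.038], [0, 0.6, 0, 0.0015, 0, -0.041, 0.038], [0, 0.6, 0, 0.0015, 0, -0.045, 0.038], [0, 0.6, 0, 0.0015, 0, -0.046, 0.038], [0, 0.6, 0, 0.0015, 0, -0.046, 0.0], [0, 0.6, 0, 0.0015, 0, -0.046, 0.0], [0, 0.6, 0, 0.0015, 0, -0.046, 0.0], [0, 0.6, 0, 0.0015, 0, -0.046, 0.0], [0, 0.6, 0, 0.0015, 0, -0.046, 0.0]]}}

```text
time: 20.95
tcp_pos: [0.5066, 0.0304, 0.0132]
tcp_rot: [0.003, 0.778, 0.629, 0.002]
force: [-0.9, 0.2, 2.0]
width: 0.0204
finger_force: 58.7
```

>>> {"method": "carry_out", "body": {"series": [[0, 0, 0, 0, 0, 0.015, 0.0], [0, 0, 0, 0, 0, 0.035, 0.0], [0, 0, 0, 0.005, 0.01, 0.04, 0.0], [0, 0, 0, 0.011, 0.025, 0.04, 0.0], [0, 0, 0, 0.017, 0.036, 0.04, 0.0], [0, 0, 0, 0.017, 0.036, 0.03, 0.0], [0, 0, 0, 0.017, 0.036, 0.015, 0.0], [0, 0, 0, 0.017, 0.036, 0.005, 0.0], [0, 0, 0, 0.017, 0.036, 0.001, 0.0], [0, 0, 0, 0.017, 0.036, 0.001, 0.0], [0, 0, 0, 0.017, 0.036, 0.001, 0.036], [0, 0, 0, 0.017, 0.036, 0.001, 0.036]]}}

```text
time: 21.95
tcp_pos: [0.5229, 0.0657, 0.0131]
tcp_rot: [0.002, 0.778, 0.629, 0.001]
force: [1.3, 0.1, 0.1]
width: 0.0361
finger_force: 0.0
```

>>> {"method": "carry_out", "body": {"series": [[0, 0, 0, 0, 0, 0, 0.036], [0, 0, 0, 0, 0, 0.015, 0.036], [0, 0, 0, 0, 0, 0.045, 0.036], [0, 0, 0, 0, 0, 0.085, 0.05], [0, 0, 0, 0, -0.03, 0.125, 0.0854], [0, 0, 0, 0, -0.065, 0.16, 0.0854], [0, 0, 0, 0, -0.1, 0.18, 0.0854], [0, 0, 0, 0, -0.14, 0.2, 0.0854], [0, 0, 0, 0, -0.18, 0.2, 0.0854], [0, 0, 0, 0, -0.22, 0.2, 0.0854], [0, 0, 0, 0, -0.26, 0.2, 0.0854], [0, 0, 0, 0, -0.3, 0.2, 0.0854]]}}

```text
time: 22.95
tcp_pos: [0.5228, -0.2272, 0.214]
tcp_rot: [0.003, 0.778, 0.629, 0.002]
force: [0.7, 0.5, -0.7]
width: 0.0854
finger_force: 0.0
```

Run:
```python
from m import *
st(); t=cam('top','top10.png'); c=cam('side','side10.png'); sidenug(c=c)
im=np.zeros((600,800,3),np.uint8)
im[:,:400]=cv2.resize(t['image'][120:300,230:350,::-1],(400,600),interpolation=2);im[:300,400:]=cv2.resize(t['image'][120:285,340:520,::-1],(400,300));im[300:,400:]=cv2.resize(c['image'][120:310,195:435,::-1],(400,300));cv2.imwrite('pics/z10.png',im)
```

```text
t 22.95 tcp [ 0.5228 -0.2272  0.214 ] well [-0.0759 -0.2923] yaw 77.89 toolz [ 0.007 -0.002 -1.   ] F [ 0.68  0.51 -0.74] w 0.0854 q7 -0.05
S [275. 220.] area 288 rgb [180.  84.  43.] well [ 0.042 -0.042]
S [266. 231.] area 100 rgb [191. 100.  48.] well [ 0.035 -0.   ]
S [326. 238.] area 99 rgb [188.  85.  45.] well [-0.085 -0.061]
S [250. 242.] area 86 rgb [171.  86.  39.] well [0.043 0.044]
S [302. 248.] area 107 rgb [189.  97.  45.] well [-0.06  -0.003]
S [298. 266.] area 106 rgb [183.  88.  43.] well [-0.084  0.043]
S [289. 273.] area 83 rgb [169.  77.  41.] well [-0.079  0.069]
```

View pics/z10.png

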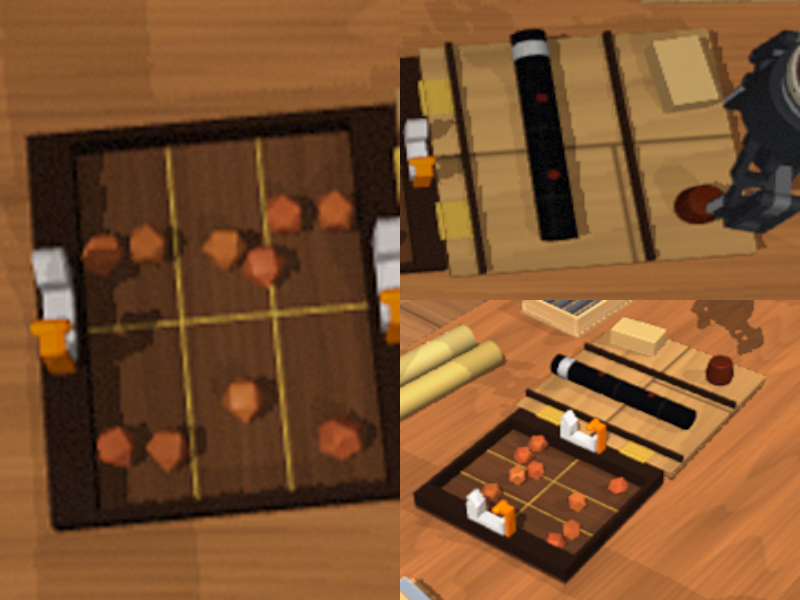

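```bash
cat > fl.py <<'E'
from m import *
def flute(c,box,zax):
    x0,y0,x1,y1=box; I=cv2.cvtColor(c['image'],cv2.COLOR_RGB2HSV)[y0:y1,x0:x1]
    m=cv2.inRange(I,(0,0,0),(179,255,50)); n,l,s,ce=cv2.connectedComponentsWithStats(m); i=1+np.argmax(s[1:,4]); P=np.argwhere(l==i)[:,::-1].astype(np.float32)
    w=cv2.inRange(I,(0,0,110),(179,45,255)); n,l,s,ce=cv2.connectedComponentsWithStats(w); j=1+np.argmax(s[1:,4]) if n>1 else None
    Q=np.argwhere(l==j)[:,::-1].astype(np.float32) if j else np.zeros((0,2),np.float32)
    A=np.vstack([P,Q]); r=cv2.minAreaRect(A); b=cv2.boxPoints(r)+[x0,y0]
    e=sorted([(np.linalg.norm(b[k]-b[(k+1)%4]),(b[k]+b[(k+1)%4])/2) for k in range(4)],key=lambda a:a[0])[:2]
    W3=[ray(c,q[1],zax) for q in e]; print('px',[q[1].round(1).tolist() for q in e],'n',len(P),len(Q)); 
    d=W3[0]-W3[1]; d=d*np.sign(d[0]); print('ends',np.round(W3,4).tolist(),'len',np.linalg.norm(d).round(4),'mid',np.mean(W3,0).round(4),'ang',np.degrees(np.arctan2(d[1],d[0])).round(2))
E
python3 - <<'E'
from fl import *
t=cam('top'); flute(t,(384,125,428,262),.044); c=cam('side')
a=.065
flute(c,(280,140,385,210),.044)
E
```

```text
px [[411.4, 251.3], [397.4, 141.9]] n 1572 118
ends [[0.4893, -0.1466, 0.044], [0.7131, -0.1311, 0.044]] len 0.2244 mid [ 0.6012 -0.1388  0.044 ] ang 3.95
px [[289.1, 179.9], [363.5, 212.3]] n 1002 227
ends [[0.6653, -0.0709, 0.044], [0.4647, -0.0909, 0.044]] len 0.2016 mid [ 0.565  -0.0809  0.044 ] ang 5.7
```

>>> {"method": "carry_out", "body": {"series": [[0, 0, -7, 0.01, 0.01, 0, 0.06], [0, 0, -14, 0.02, 0.02, 0, 0.06], [0, 0, -21, 0.03, 0.03, 0, 0.06], [0, 0, -28, 0.04, 0.04, 0, 0.06], [0, 0, -35, 0.05, 0.05, 0, 0.06], [0, 0, -42, 0.06, 0.06, 0, 0.06], [0, 0, -49, 0.07, 0.07, -0.02, 0.06], [0, 0, -56, 0.08, 0.08, -0.04, 0.06], [0, 0, -63, 0.082, 0.0885, -0.06, 0.06], [0, 0, -70, 0.082, 0.0885, -0.08, 0.06], [0, 0, -73.9, 0.082, 0.0885, -0.1, 0.06], [0, 0, -73.9, 0.082, 0.0885, -0.1, 0.06]]}}

```text
time: 24.15
tcp_pos: [0.6023, -0.1323, 0.1093]
tcp_rot: [0.002, 0.999, 0.037, -0.005]
force: [-1.2, -0.6, -0.8]
width: 0.06
finger_force: 0.0
```

Run:
```python
from fl import *
s=st(); print(np.array([.605,-.1385,.032])-s['tcp_pos'],s['joints'].round(2)); c=cam('side'); print((cv2.absdiff(c['image'],np.ascontiguousarray(cv2.imread('pics/side10.png')[:,:,::-1])).max(2)[175:215,320:385]>60).sum())
```

```text
t 24.15 tcp [ 0.6023 -0.1323  0.1093] well [ 0.0112 -0.2043] yaw 4.21 toolz [-0.009 -0.003 -1.   ] F [-1.19 -0.61 -0.84] w 0.06 q7 -1.32
[ 0.00271672 -0.00624178 -0.07728463] [ 0.18  0.7   0.    1.65  0.01  0.8  -1.32]
0
```

>>> {"method": "carry_out", "body": {"series": [[0, -0.5, 0, 0.003, -0.006, -0.015, 0.06], [0, -0.5, 0, 0.003, -0.006, -0.03, 0.06], [0, -0.5, 0, 0.003, -0.006, -0.045, 0.06], [0, -0.5, 0, 0.003, -0.006, -0.058, 0.06], [0, -0.5, 0, 0.003, -0.006, -0.062, 0.06], [0, -0.5, 0, 0.003, -0.006, -0.062, 0.06], [0, -0.5, 0, 0.003, -0.006, -0.062, 0.06]]}}

```text
time: 24.78
tcp_pos: [0.6092, -0.1421, 0.053]
tcp_rot: [0.003, 0.999, 0.036, 0.005]
force: [0.8, 0.0, -0.4]
width: 0.0601
finger_force: 0.0
```

Run:
```python
from fl import *
s=st(); print(np.array([.605,-.1385,.032])-s['tcp_pos'])
```

```text
t 24.78 tcp [ 0.6092 -0.1421  0.053 ] well [ 0.0173 -0.2147] yaw 4.09 toolz [ 0.011 -0.007 -1.   ] F [ 0.8   0.05 -0.43] w 0.0601 q7 -1.31
[-0.00423801  0.00359228 -0.02100285]
```

>>> {"method": "carry_out", "body": {"series": [[0, 0.5, 0, -0.0035, 0.005, 0, 0.06], [0, 0.5, 0, -0.0035, 0.005, 0, 0.06], [0, 0.5, 0, -0.0035, 0.005, 0, 0.06], [0, 0.5, 0, -0.0035, 0.005, 0, 0.06], [0, 0.5, 0, -0.0035, 0.005, 0, 0.06]]}}

```text
time: 25.2
tcp_pos: [0.605, -0.1375, 0.0521]
tcp_rot: [0.003, 0.999, 0.035, 0.0]
force: [-0.2, -0.2, 0.3]
width: 0.0601
finger_force: 0.0
```

Run:
```python
from fl import *
for i in range(3): s=st(); cam('side')
print(np.array([.605,-.1385,.032])-s['tcp_pos'])
```

```text
t 25.2 tcp [ 0.605  -0.1375  0.0521] well [ 0.0135 -0.2097] yaw 4.02 toolz [ 0.001 -0.007 -1.   ] F [-0.16 -0.23  0.34] w 0.0601 q7 -1.32
t 25.25 tcp [ 0.6049 -0.1376  0.052 ] well [ 0.0134 -0.2098] yaw 4.01 toolz [ 0.001 -0.007 -1.   ] F [-0.12  0.01  0.53] w 0.0597 q7 -1.32
t 25.3 tcp [ 0.6048 -0.1375  0.0518] well [ 0.0133 -0.2098] yaw 4.01 toolz [ 0.    -0.007 -1.   ] F [-0.24  1.24  0.11] w 0.06 q7 -1.32
[ 0.00016032 -0.00096024 -0.01983205]
```

>>> {"method": "carry_out", "body": {"series": [[0.4, 0, 0, 0, -0.001, -0.01, 0.06], [0.4, 0, 0, 0, -0.001, -0.017, 0.06], [0.4, 0, 0, 0, -0.001, -0.02, 0.06], [0.4, 0, 0, 0, -0.001, -0.02, 0.06], [0.4, 0, 0, 0, -0.001, -0.02, 0.06], [0.4, 0, 0, 0, -0.001, -0.02, 0.0], [0.4, 0, 0, 0, -0.001, -0.02, 0.0], [0.4, 0, 0, 0, -0.001, -0.02, 0.0], [0.4, 0, 0, 0, -0.001, -0.02, 0.0], [0.4, 0, 0, 0, -0.001, -0.02, 0.0], [0.4, 0, 0, 0, -0.001, -0.02, 0.0]]}}

```text
time: 26.27
tcp_pos: [0.6053, -0.1385, 0.0323]
tcp_rot: [-0.0, 0.999, 0.035, 0.001]
force: [1.0, -0.1, 3.5]
width: 0.0302
finger_force: 59.6
```

>>> {"method": "carry_out", "body": {"series": [[0, 0, 0, 0, 0, 0.005, 0.0], [0, 0, 0, 0, 0, 0.02, 0.0], [0, 0, 0, 0, 0, 0.045, 0.0], [0, 0, 0, 0, 0, 0.07, 0.0], [0, 0, 0, 0, 0, 0.095, 0.0], [0, 0, 0, 0, 0, 0.11, 0.0], [0, 0, 0, 0, 0, 0.11, 0.0], [0, 0, 0, 0, 0, 0.11, 0.0], [0, 0, 0, 0, 0, 0.11, 0.0]]}}

```text
time: 27.02
tcp_pos: [0.6035, -0.1381, 0.1401]
tcp_rot: [-0.001, 0.999, 0.035, -0.002]
force: [0.9, -0.3, -2.2]
width: 0.0298
finger_force: 59.5
```

Run:
```python
from fl import *
s=st(); print(s['torque'].round(3),w2([0,0]))
```

```text
t 27.02 tcp [ 0.6035 -0.1381  0.1401] well [ 0.0119 -0.2102] yaw 4.02 toolz [-0.003  0.001 -1.   ] F [ 0.94 -0.31 -2.2 ] w 0.0298 q7 -1.31
[-0.006  0.025 -0.029] [0.5743 0.0704]
```

>>> {"method": "carry_out", "body": {"series": [[0, 0, 4, -0.001, 0.006, 0, 0.0], [0, 0, 10, -0.003, 0.02, 0, 0.0], [0, 0, 17, -0.006, 0.038, 0, 0.0], [0, 0, 24, -0.009, 0.056, 0, 0.0], [0, 0, 31, -0.012, 0.074, 0, 0.0], [0, 0, 38, -0.015, 0.092, 0, 0.0], [0, 0, 45, -0.018, 0.11, 0, 0.0], [0, 0, 52, -0.02, 0.128, 0, 0.0], [0, 0, 59, -0.023, 0.146, 0, 0.0], [0, 0, 66, -0.025, 0.164, 0, 0.0], [0, 0, 73, -0.027, 0.182, 0, 0.0], [0, 0, 80, -0.029, 0.196, 0, 0.0]]}}

```text
time: 28.02
tcp_pos: [0.5742, 0.0593, 0.1398]
tcp_rot: [-0.002, 0.741, 0.672, -0.001]
force: [-0.0, -0.2, -2.0]
width: 0.0303
finger_force: 59.5
```

>>> {"method": "carry_out", "body": {"series": [[0, 0, 5, -0.001, 0.007, 0, 0.0], [0, 0, 9, -0.0015, 0.011, 0, 0.0], [0, 0, 10.75, -0.002, 0.013, 0, 0.0], [0, 0, 10.75, -0.002, 0.013, 0, 0.0], [0, 0, 10.75, -0.002, 0.013, 0, 0.0], [0, 0, 10.75, -0.002, 0.013, 0, 0.0], [0, 0, 10.75, -0.002, 0.013, 0, 0.0], [0, 0, 10.75, -0.002, 0.013, 0, 0.0]]}}

```text
time: 28.68
tcp_pos: [0.5738, 0.0701, 0.1416]
tcp_rot: [-0.0, 0.678, 0.736, -0.0]
force: [-0.7, 0.7, -1.5]
width: 0.0301
finger_force: 59.5
```

Run:
```python
from fl import *
s=st(); t=cam('top','top11.png');c=cam('side','side11.png')
im=np.zeros((600,800,3),np.uint8)
im[:,:400]=cv2.resize(t['image'][110:290,220:380,::-1],(400,600));im[:,400:]=cv2.resize(c['image'][120:300,200:360,::-1],(400,600));cv2.imwrite('pics/z11.png',im)
```

```text
t 28.68 tcp [0.5738 0.0701 0.1416] well [-0.0005 -0.0002] yaw 94.7 toolz [-0. -0. -1.] F [-0.69  0.69 -1.45] w 0.0301 q7 -0.4
```

View pics/z11.png

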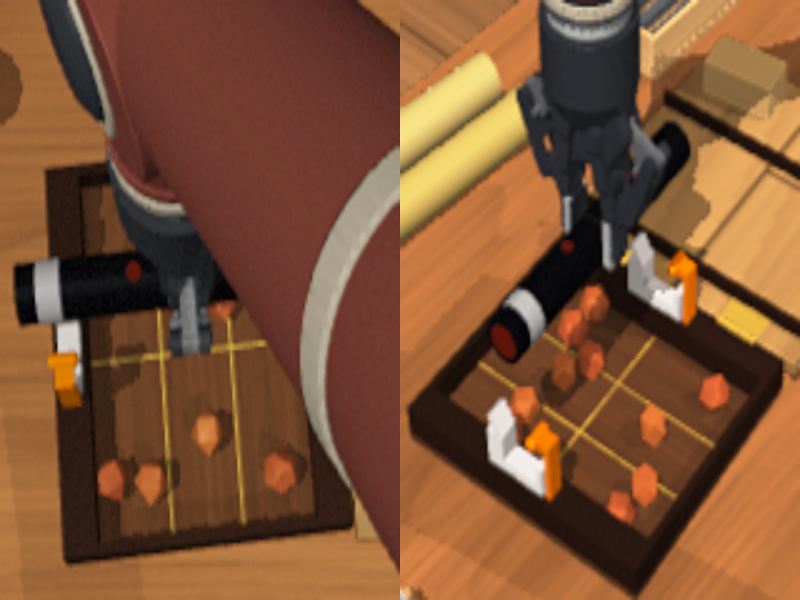

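Run:
```python
from fl import *
t=cam('top');c=cam('side')
print('side',toW(ray(c,(243.2,221.4),.153)),'far end',toW(ray(c,(200+(675-400)*.4,120+140*.3),.153)))
I=t['image'].astype(int); 
# left end columns: dark/white vs table along flute centre row
for v in (194,198,202): print(v,[tuple(I[v,u]) [0] for u in range(222,236)])
print('top',toW(ray(t,(226.5,198.5),.153)))
p=tri(t,(226.5,198.5),c,(243.2,221.4));print(p,toW(p))
# predicted fork seats in both views (check vs picture)
for n,k in(('t',t),('s',c)): print(n,[proj(k,[*w2([0,y]),.052]).round(1) for y in(.098,-.098)],[proj(k,[*w2([x,.098]),.071]).round(1) for x in(-.02,.03)])
```

```text
side [-0.00508231  0.11334781] far end [-0.00245783 -0.11436605]
194 [np.int64(167), np.int64(168), np.int64(175), np.int64(86), np.int64(2), np.int64(10), np.int64(15), np.int64(14), np.int64(13), np.int64(10), np.int64(10), np.int64(92), np.int64(172), np.int64(178)]
198 [np.int64(162), np.int64(167), np.int64(173), np.int64(109), np.int64(41), np.int64(22), np.int64(25), np.int64(20), np.int64(26), np.int64(23), np.int64(20), np.int64(52), np.int64(177), np.int64(183)]
202 [np.int64(171), np.int64(171), np.int64(175), np.int64(166), np.int64(75), np.int64(4), np.int64(4), np.int64(16), np.int64(12), np.int64(10), np.int64(6), np.int64(0), np.int64(110), np.int64(159)]
top [-0.00154295  0.11679783]
[0.55978006 0.1849292  0.15533662] [-0.00502107  0.1153367 ]
t [array([246.1, 213. ]), array([347.8, 203.8])] [array([245.3, 220.5]), array([243.7, 195. ])]
s [array([249.2, 252.7]), array([304.4, 201.5])] [array([256.5, 250.2]), array([237.2, 240.1])]
```

Run:
```python
from fl import *
t=cam('top');G=t['image'].astype(int)[:,:,0]
for u in (228,230,232):
    col=G[175:225,u]; d=np.where(col<80)[0]+175
    # subpixel edges
    a,b=d[0],d[-1]; m=85
    ea=a-1+(G[a-1,u]-m)/(G[a-1,u]-G[a,u]); eb=b+(m-G[b,u])/(G[b+1,u]-G[b,u])
    v=(ea+eb)/2; print(u,ea.round(2),eb.round(2),'axis',toW(ray(t,(u,v),.153)).round(4),'diam',np.linalg.norm(ray(t,(u,ea),.153)-ray(t,(u,eb),.153)).round(4))
# fork / jaw columns: orange & white rows near u=240..250
I=t['image'];H=cv2.cvtColor(I,cv2.COLOR_RGB2HSV)
for nm,lo,hi in(('or',(5,200,150),(20,255,255)),('wh',(0,0,150),(179,50,255))):
    m=cv2.inRange(H,lo,hi);P=np.argwhere(m[150:240,236:256])+[150,236];print(nm,P.min(0),P.max(0))
print('proj jaw top z74 x-25..-5',[proj(t,[*w2([x,.098]),.074]).round(1).tolist() for x in(-.03,-.005)])
```

```text
228 188.78 207.2 axis [-0.0009  0.1142] diam 0.0327
230 188.52 206.89 axis [-0.0007  0.1108] diam 0.0326
232 188.34 206.65 axis [-0.0006  0.1074] diam 0.0325
or [216 239] [226 250]
wh [190 236] [223 252]
proj jaw top z74 x-25..-5 [[245.4, 225.3], [244.6, 212.4]]
```

>>> {"method": "carry_out", "body": {"series": [[0, 0, 0, 0.0005, 0, -0.01, 0.0], [0, 0, 0, 0.0007, 0, -0.025, 0.0], [0, 0, 0, 0.0007, 0, -0.04, 0.0], [0, 0, 0, 0.0007, 0, -0.052, 0.0], [0, 0, 0, 0.0007, 0, -0.058, 0.0], [0, 0, 0, 0.0007, 0, -0.06, 0.0], [0, 0, 0, 0.0007, 0, -0.06, 0.0], [0, 0, 0, 0.0007, 0, -0.06, 0.0]]}}

```text
time: 29.6
tcp_pos: [0.575, 0.0709, 0.0821]
tcp_rot: [0.0, 0.677, 0.736, 0.0]
force: [-0.1, 0.4, -1.6]
width: 0.0302
finger_force: 59.5
```

Run:
```python
from fl import *
st()
```

```text
t 29.6 tcp [0.575  0.0709 0.0821] well [0.0007 0.0004] yaw 94.77 toolz [ 0.001  0.001 -1.   ] F [-0.06  0.39 -1.59] w 0.0302 q7 -0.44
```

Push down slowly past the jaws.

>>> {"method": "carry_out", "body": {"series": [[0, 0, 0, 0, 0, -0.004, 0.0], [0, 0, 0, 0, 0, -0.008, 0.0], [0, 0, 0, 0, 0, -0.012, 0.0], [0, 0, 0, 0, 0, -0.016, 0.0], [0, 0, 0, 0, 0, -0.02, 0.0], [0, 0, 0, 0, 0, -0.024, 0.0]]}}

```text
time: 30.1
tcp_pos: [0.5816, 0.072, 0.0602]
tcp_rot: [0.004, 0.677, 0.736, 0.007]
force: [7.0, 0.9, 1.6]
width: 0.03
finger_force: 59.9
```

>>> {"method": "carry_out", "body": {"series": [[0, 0, 0, 0, 0, -0.004, 0.0], [0, 0, 0, 0, 0, -0.008, 0.0], [0, 0, 0, 0, 0, -0.012, 0.0], [0, 0, 0, 0, 0, -0.016, 0.0], [0, 0, 0, 0, 0, -0.018, 0.0], [0, 0, 0, 0, 0, -0.018, 0.0], [0, 0, 0, 0, 0, -0.018, 0.0]]}}

```text
time: 30.68
tcp_pos: [0.5748, 0.0708, 0.0402]
tcp_rot: [0.0, 0.677, 0.736, 0.0]
force: [0.4, 0.4, 5.3]
width: 0.0306
finger_force: 60.7
```

Run:
```python
from fl import *
s=st();print(s['torque'].round(2))
```

```text
t 30.68 tcp [0.5748 0.0708 0.0402] well [0.0005 0.0003] yaw 94.77 toolz [ 0.  0. -1.] F [0.35 0.38 5.26] w 0.0306 q7 -0.47
[-0.01 -0.02  0.02]
```

>>> {"method": "carry_out", "body": {"series": [[0, 0, 0, 0, 0, 0, 0.05], [0, 0, 0, 0, 0, 0, 0.05], [0, 0, 0, 0, 0, 0, 0.05], [0, 0, 0, 0, 0, 0, 0.05], [0, 0, 0, 0, 0, 0.02, 0.05], [0, 0, 0, 0, 0, 0.05, 0.05], [0, 0, 0, 0, 0, 0.09, 0.05], [0, 0, 0, 0, 0, 0.13, 0.05], [0, 0, 0, 0, 0, 0.17, 0.05], [0, 0, 0, 0, 0, 0.2, 0.05], [0, 0, 0, 0, -0.04, 0.2, 0.05], [0, 0, 0, 0, -0.08, 0.2, 0.05]]}}

```text
time: 31.68
tcp_pos: [0.5757, -0.0062, 0.2427]
tcp_rot: [0.001, 0.674, 0.739, 0.003]
force: [0.4, -1.0, -0.8]
width: 0.0504
finger_force: 0.0
```

>>> {"method": "carry_out", "body": {"series": [[0, 0, 0, 0, -0.04, 0, 0.05], [0, 0, 0, 0, -0.08, 0, 0.05], [0, 0, 0, 0, -0.12, 0, 0.05], [0, 0, 0, 0, -0.16, 0, 0.05], [0, 0, 0, 0, -0.2, 0, 0.05], [0, 0, 0, 0, -0.24, 0, 0.05], [0, 0, 0, 0, -0.27, 0, 0.05], [0, 0, 0, 0, -0.3, 0, 0.05], [0, 0, 0, 0, -0.3, 0, 0.05]]}}

```text
time: 32.43
tcp_pos: [0.5715, -0.3195, 0.238]
tcp_rot: [0.001, 0.682, 0.732, -0.003]
force: [0.2, -1.4, 0.2]
width: 0.0501
finger_force: 0.0
```

Run:
```python
from fl import *
st(); t=cam('top','top12.png');c=cam('side','side12.png'); sidenug(c=c)
# flute ends & axis at z .052
flute(t,(225,190,372,235),.052)
def diff(f,I,b,n):
    a=cv2.imread('pics/'+f)[:,:,::-1].astype(int);x0,y0,x1,y1=b;d=abs(a-I.astype(int)).max(2)[y0:y1,x0:x1];print(n,(d>50).sum())
T=t['image'];S=c['image']
diff('side0.png',S,(120,230,185,285),'jar');diff('side0.png',S,(275,340,350,395),'scraper');diff('top0.png',T,(450,135,490,185),'block');diff('top0.png',T,(460,217,490,245),'cap');diff('top9.png',T,(100,190,230,320),'shaker since set down (incl. arm then)')
H=lambda I:cv2.cvtColor(I,cv2.COLOR_RGB2HSV)
for f,I,n in(('top0.png',T,'top'),('side0.png',S,'side')):
    for J,k in((np.ascontiguousarray(cv2.imread('pics/'+f)[:,:,::-1]),'before'),(I,'now')):
        m=cv2.inRange(H(J),(8,200,140),(20,255,255)); 
        for b in ([(230,205,260,240),(335,195,365,230)] if n=='top' else [(240,235,275,275),(300,185,325,220)]):
            P=np.argwhere(m[b[1]:b[3],b[0]:b[2]]); print(n,k,len(P),(P.mean(0)+[b[1],b[0]]).round(1),P.min(0)+[b[1],b[0]],P.max(0)+[b[1],b[0]])
```

```text
t 32.43 tcp [ 0.5715 -0.3195  0.238 ] well [-0.035  -0.3883] yaw 94.05 toolz [-0.004 -0.006 -1.   ] F [ 0.2  -1.39  0.24] w 0.0501 q7 0.31
S [273. 215.] area 177 rgb [176.  82.  41.] well [ 0.054 -0.052]
S [264. 229.] area 38 rgb [148.  76.  37.] well [ 0.043 -0.004]
S [326. 238.] area 99 rgb [186.  84.  44.] well [-0.085 -0.061]
S [249. 240.] area 62 rgb [171.  87.  42.] well [0.047 0.042]
S [302. 248.] area 99 rgb [175.  88.  41.] well [-0.059 -0.003]
S [298. 266.] area 103 rgb [180.  86.  42.] well [-0.084  0.043]
S [289. 273.] area 81 rgb [168.  76.  41.] well [-0.079  0.07 ]
px [[240.0, 212.0], [357.0, 212.0]] n 2258 94
ends [[0.5684, 0.1798, 0.052], [0.5659, -0.0445, 0.052]] len 0.2243 mid [0.5671 0.0677 0.052 ] ang 89.35
jar 0
scraper 0
block 0
cap 0
shaker since set down (incl. arm then) 475
top before 115 [221.6 245.1] [216 239] [230 250]
top before 117 [212.6 350. ] [206 344] [221 355]
top now 112 [221.1 245.2] [216 239] [230 251]
top now 115 [211.6 349.8] [206 344] [221 355]
side before 169 [256.  258.6] [246 250] [269 264]
side before 133 [203.6 313.8] [195 307] [216 318]
side now 174 [254.8 257.9] [237 244] [269 264]
side now 133 [203.7 313.8] [195 306] [216 318]
```

Run:
```python
import cv2,numpy as np
a=cv2.imread('pics/top9.png').astype(int);b=cv2.imread('pics/top12.png').astype(int)
d=(abs(a-b).max(2)>50)[190:320,100:230];P=np.argwhere(d);print('diff box rows/cols',P.min(0)+[190,100],P.max(0)+[190,100],'in shaker',d[5:125,20:110].sum())
for f in('top9.png','top12.png'):
    H=cv2.cvtColor(cv2.imread('pics/'+f),cv2.COLOR_BGR2HSV);m=cv2.inRange(H,(95,40,30),(125,255,255))[180:330,90:240];r=cv2.minAreaRect(np.argwhere(m)[:,::-1].astype(np.float32));print(f,m.sum()//255,r)
a=cv2.imread('pics/side9.png').astype(int);b=cv2.imread('pics/side12.png').astype(int)
print('side shaker',(abs(a-b).max(2)>50)[330:400,170:275].sum())
```

```text
diff box rows/cols [201 100] [233 117] in shaker 0
top9.png 705 ((39.665931701660156, 69.59376525878906), (86.22846984863281, 84.0256576538086), 10.375844955444336)
top12.png 694 ((59.39923858642578, 73.17520904541016), (44.854156494140625, 84.60930633544922), 11.469529151916504)
side shaker 0
```

The shaker hasn't moved since I set it down; the only change in that picture is the gripper leaving it. Both jaws are shut, so I'm handing in.

```bash
python3 -c "
from cell import ctrl
print(ctrl.job_done())"
```

```text
the job is handed in; nothing more can be done
None
```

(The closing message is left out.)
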